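# Tip out a few clay spacer discs

## Task

Stand the empty white dish on the table with one end just under the lip of the tipping bin, centred on the bin and lengthwise in line with it, and let it go; then raise the bin's handle slowly until clay discs begin to slide, holding the tilt to let just three or four of the seven drop into the dish. Lower the bin back to level and carry the dish with its discs, upright, to the middle of the round grey bat, and let go. Spill no disc, and leave the beaker, jar and bowl where they stand.

Things in the scene. Friction and masses are not known exactly. Their poses are not given: they have to be found in the camera images.
- bin (a joint): tilt of the bin about its hinge, rad: 0 resting level on its stop, growing to 0.9 as the handle end is raised; let go, it falls back to 0 by its weight (0.35 kg). As the tilt grows the discs slide off over the lip one after another, disc 1 first, at a tilt between about 0.2 and 0.4 rad that depends on unknown friction; each next one needs about 0.04 rad more
- stand: plywood stand that carries the bin, fixed; origin on the table, axes as for the hinge, which lies 25 mm along y from it. The bin: an open-topped steel trough 36 mm wide and 210 mm long holding seven discs in single file, open at the lip end, its floor arched: 5 degrees down to the lip under disc 1, 2.5 degrees less at each next disc
- bin_handle (a point): grip point on the wooden bar handle at the bin's far end from the lip, mid-height: bar 12 mm wide across the bin, 16 mm high, sticking 74 mm out lengthwise from the end wall; this point is 41 mm out from the end wall; wall top 21 mm above it. y points along the bar away from the bin, x across it (parallel to the hinge). 210 mm from the hinge axis; it turns with the bin
- bin_hinge (a point): middle of the bin's hinge axis, 90 mm above the table; fixed with the stand. x lies along the axis; y points level from the hinge towards the handle, away from the lip; raising the handle turns the bin by the right-hand rule about +x
- bin_lip (a point): middle of the edge over which discs leave the bin, on its floor, 42 mm in front of the hinge; y points along the bin towards the handle; turns with the bin
- under_lip (a point): point on the table where the centre of the dish belongs while discs are tipped, 55 mm out beyond the lip (the dish then reaches about 15 mm in under the lip); y points towards the bin and is the direction of the dish's long side. The lip is about 90 mm above the table there when level. Two stand posts flank the bin 87 mm behind this point
- dish_mid (a point): centre, half-way up, of the white ceramic dish: an open rectangular trough 60 mm (x) by 140 mm (y) by 45 mm high, walls and floor 5 mm, 0.3 kg; z is up, the two ends are alike. Grip it across its 60 mm width
- bat_top (a point): centre of the top of the round grey potter's wheel bat (a fixed disc 210 mm across), 45 mm above the table
- beaker: bystander: round white beaker, 68 mm across, 75 mm high; origin at the centre of its underside
- jar: bystander: capped glaze jar, 70 mm across, 85 mm high; origin at the centre of its underside
- bowl: bystander: grey bowl, 110 mm across, 50 mm high; origin at the centre of its underside
- disc1_mid (a point): centre of clay disc number 1 counted from the bin's lip (26 mm across, 10 mm thick, 12 g); z along the disc's axis
- disc2_mid (a point): centre of clay disc number 2 counted from the bin's lip (26 mm across, 10 mm thick, 12 g); z along the disc's axis
- disc3_mid (a point): centre of clay disc number 3 counted from the bin's lip (26 mm across, 10 mm thick, 12 g); z along the disc's axis
- disc4_mid (a point): centre of clay disc number 4 counted from the bin's lip (26 mm across, 10 mm thick, 12 g); z along the disc's axis
- disc5_mid (a point): centre of clay disc number 5 counted from the bin's lip (26 mm across, 10 mm thick, 12 g); z along the disc's axis
- disc6_mid (a point): centre of clay disc number 6 counted from the bin's lip (26 mm across, 10 mm thick, 12 g); z along the disc's axis
- disc7_mid (a point): centre of clay disc number 7 counted from the bin's lip (26 mm across, 10 mm thick, 12 g); z along the disc's axis
- dish: the same dish; origin at the centre of its underside, axes as for its centre

How it is judged:
On the way, in this order (a step that is already met when the one before it is completed fails the run):
1. the empty dish stands on the table under the lip (centre within 30 mm, in line within 0.2 rad), let go, all seven discs still in the level bin (horizontal distance between dish_mid and under_lip below 0.03 m and angle between the y axis of dish_mid and the y axis of under_lip, either way round below 0.2 rad and height (world z) of dish_mid below 0.027 m and angle between dish_mid's own z axis and vertical below 0.08 rad and contact force between the fingers and dish below 0.1 N and value of joint bin below 0.04 rad and x of disc1_mid in the frame of bin_lip between -0.018 and 0.018 m and y of disc1_mid in the frame of bin_lip between 0 and 0.215 m and z of disc1_mid in the frame of bin_lip between -0.03 and 0.04 m and x of disc2_mid in the frame of bin_lip between -0.018 and 0.018 m and y of disc2_mid in the frame of bin_lip between 0 and 0.215 m and z of disc2_mid in the frame of bin_lip between -0.03 and 0.04 m and x of disc3_mid in the frame of bin_lip between -0.018 and 0.018 m and y of disc3_mid in the frame of bin_lip between 0 and 0.215 m and z of disc3_mid in the frame of bin_lip between -0.03 and 0.04 m and x of disc4_mid in the frame of bin_lip between -0.018 and 0.018 m and y of disc4_mid in the frame of bin_lip between 0 and 0.215 m and z of disc4_mid in the frame of bin_lip between -0.03 and 0.04 m and x of disc5_mid in the frame of bin_lip between -0.018 and 0.018 m and y of disc5_mid in the frame of bin_lip between 0 and 0.215 m and z of disc5_mid in the frame of bin_lip between -0.03 and 0.04 m and x of disc6_mid in the frame of bin_lip between -0.018 and 0.018 m and y of disc6_mid in the frame of bin_lip between 0 and 0.215 m and z of disc6_mid in the frame of bin_lip between -0.03 and 0.04 m and x of disc7_mid in the frame of bin_lip between -0.018 and 0.018 m and y of disc7_mid in the frame of bin_lip between 0 and 0.215 m and z of disc7_mid in the frame of bin_lip between -0.03 and 0.04 m), for 0.2 s.
2. with the bin held tilted, three or four discs have dropped into the dish and the rest are still in the bin (x of disc1_mid in the frame of dish_mid between -0.028 and 0.028 m and y of disc1_mid in the frame of dish_mid between -0.068 and 0.068 m and z of disc1_mid in the frame of dish_mid between -0.023 and 0.022 m and x of disc2_mid in the frame of dish_mid between -0.028 and 0.028 m and y of disc2_mid in the frame of dish_mid between -0.068 and 0.068 m and z of disc2_mid in the frame of dish_mid between -0.023 and 0.022 m and x of disc3_mid in the frame of dish_mid between -0.028 and 0.028 m and y of disc3_mid in the frame of dish_mid between -0.068 and 0.068 m and z of disc3_mid in the frame of dish_mid between -0.023 and 0.022 m and ((x of disc4_mid in the frame of dish_mid between -0.028 and 0.028 m and y of disc4_mid in the frame of dish_mid between -0.068 and 0.068 m and z of disc4_mid in the frame of dish_mid between -0.023 and 0.022 m) or (x of disc4_mid in the frame of bin_lip between -0.018 and 0.018 m and y of disc4_mid in the frame of bin_lip between 0 and 0.215 m and z of disc4_mid in the frame of bin_lip between -0.03 and 0.04 m)) and x of disc5_mid in the frame of bin_lip between -0.018 and 0.018 m and y of disc5_mid in the frame of bin_lip between 0 and 0.215 m and z of disc5_mid in the frame of bin_lip between -0.03 and 0.04 m and x of disc6_mid in the frame of bin_lip between -0.018 and 0.018 m and y of disc6_mid in the frame of bin_lip between 0 and 0.215 m and z of disc6_mid in the frame of bin_lip between -0.03 and 0.04 m and x of disc7_mid in the frame of bin_lip between -0.018 and 0.018 m and y of disc7_mid in the frame of bin_lip between 0 and 0.215 m and z of disc7_mid in the frame of bin_lip between -0.03 and 0.04 m and height (world z) of dish_mid below 0.027 m and angle between dish_mid's own z axis and vertical below 0.08 rad and value of joint bin above 0.05 rad), for 0.1 s.
3. the bin is back level and let go, the rest of the discs in it, three or four in the dish (x of disc1_mid in the frame of dish_mid between -0.028 and 0.028 m and y of disc1_mid in the frame of dish_mid between -0.068 and 0.068 m and z of disc1_mid in the frame of dish_mid between -0.023 and 0.022 m and x of disc2_mid in the frame of dish_mid between -0.028 and 0.028 m and y of disc2_mid in the frame of dish_mid between -0.068 and 0.068 m and z of disc2_mid in the frame of dish_mid between -0.023 and 0.022 m and x of disc3_mid in the frame of dish_mid between -0.028 and 0.028 m and y of disc3_mid in the frame of dish_mid between -0.068 and 0.068 m and z of disc3_mid in the frame of dish_mid between -0.023 and 0.022 m and ((x of disc4_mid in the frame of dish_mid between -0.028 and 0.028 m and y of disc4_mid in the frame of dish_mid between -0.068 and 0.068 m and z of disc4_mid in the frame of dish_mid between -0.023 and 0.022 m) or (x of disc4_mid in the frame of bin_lip between -0.018 and 0.018 m and y of disc4_mid in the frame of bin_lip between 0 and 0.215 m and z of disc4_mid in the frame of bin_lip between -0.03 and 0.04 m)) and x of disc5_mid in the frame of bin_lip between -0.018 and 0.018 m and y of disc5_mid in the frame of bin_lip between 0 and 0.215 m and z of disc5_mid in the frame of bin_lip between -0.03 and 0.04 m and x of disc6_mid in the frame of bin_lip between -0.018 and 0.018 m and y of disc6_mid in the frame of bin_lip between 0 and 0.215 m and z of disc6_mid in the frame of bin_lip between -0.03 and 0.04 m and x of disc7_mid in the frame of bin_lip between -0.018 and 0.018 m and y of disc7_mid in the frame of bin_lip between 0 and 0.215 m and z of disc7_mid in the frame of bin_lip between -0.03 and 0.04 m and value of joint bin below 0.03 rad and contact force between the fingers and stand below 0.1 N), for 0.2 s.
At the end, for the whole second after the job is handed in: Discs 1 to 3 (and perhaps 4) lie in the dish and the others are still in the bin, which is level (within 0.03 rad); the dish stands upright and at rest on the bat, its centre within 30 mm of the bat's centre; nothing is held (x of disc1_mid in the frame of dish_mid between -0.028 and 0.028 m and y of disc1_mid in the frame of dish_mid between -0.068 and 0.068 m and z of disc1_mid in the frame of dish_mid between -0.023 and 0.022 m and x of disc2_mid in the frame of dish_mid between -0.028 and 0.028 m and y of disc2_mid in the frame of dish_mid between -0.068 and 0.068 m and z of disc2_mid in the frame of dish_mid between -0.023 and 0.022 m and x of disc3_mid in the frame of dish_mid between -0.028 and 0.028 m and y of disc3_mid in the frame of dish_mid between -0.068 and 0.068 m and z of disc3_mid in the frame of dish_mid between -0.023 and 0.022 m and ((x of disc4_mid in the frame of dish_mid between -0.028 and 0.028 m and y of disc4_mid in the frame of dish_mid between -0.068 and 0.068 m and z of disc4_mid in the frame of dish_mid between -0.023 and 0.022 m) or (x of disc4_mid in the frame of bin_lip between -0.018 and 0.018 m and y of disc4_mid in the frame of bin_lip between 0 and 0.215 m and z of disc4_mid in the frame of bin_lip between -0.03 and 0.04 m)) and x of disc5_mid in the frame of bin_lip between -0.018 and 0.018 m and y of disc5_mid in the frame of bin_lip between 0 and 0.215 m and z of disc5_mid in the frame of bin_lip between -0.03 and 0.04 m and x of disc6_mid in the frame of bin_lip between -0.018 and 0.018 m and y of disc6_mid in the frame of bin_lip between 0 and 0.215 m and z of disc6_mid in the frame of bin_lip between -0.03 and 0.04 m and x of disc7_mid in the frame of bin_lip between -0.018 and 0.018 m and y of disc7_mid in the frame of bin_lip between 0 and 0.215 m and z of disc7_mid in the frame of bin_lip between -0.03 and 0.04 m and value of joint bin below 0.03 rad and horizontal distance between dish_mid and bat_top below 0.03 m and angle between dish_mid's own z axis and vertical below 0.08 rad and z of dish_mid in the frame of bat_top between 0.018 and 0.028 m and linear speed of dish below 0.02 m/s); the robot touches nothing.
It fails at once if the beaker is moved more than 30 mm (distance of beaker from where it was at the start of the episode above 0.03 m).
It fails at once if the jar is moved more than 30 mm (distance of jar from where it was at the start of the episode above 0.03 m).
It fails at once if the bowl is moved more than 30 mm (distance of bowl from where it was at the start of the episode above 0.03 m).
It fails at once if the dish is tipped by more than 0.5 rad (angle between dish_mid's own z axis and vertical above 0.5 rad).
It also fails if it takes over 72 s, if anything falls off the work surface, if the arm or the gripper's body presses on something with over 40 N, if the wrist force passes 120 N, or if a joint passes its speed limit or range.

## Robot

A 6-joint arm with a two-finger parallel gripper is mounted at the origin on the work surface. World frame = base frame: x ahead of the robot, y to its left, z up, the work surface at z = 0. Lengths are in m, angles in rad, forces in N, time in s.
With the tool pointing down it reaches from about 0.35 to 0.725 m from the base axis. Payload 4.3 kg.
Tool frame: the origin (TCP) lies on the centre line of the jaws, within the pads' length; the fingertips stand 19 mm ahead of it and the grasp point (between the pads) is the TCP; z points along the fingers, y is the line along which they close (so a half turn about z gives the same grasp; the last joint's range is limited). The gripper opens to 85 mm and grips with 20 to 120 N. Pads are 22 mm wide; open, the fingers measure 114 mm over their backs; the gripper's body (76 mm by 85 mm) begins 54 mm behind the grasp point. The pads swing forward as they close: fully open they stand 13 mm farther back than shut.
Start: joints at [1.093, 0.377, 0.081, 1.274, 0, 1.46], TCP at [0.207, 0.537, 0.25] pointing down, gripper open.
Joint ranges: [-2.72, 2.72], [-0.84, 1.66], [-1.02, 1.22], [-1.77, 2.12], [-1.37, 1.28], [-3.14, 3.14]. Speed limits (rad/s): [2.57, 2.57, 3.14, 3.14, 3.14, 3.14].

## Interface

Orientations are given as a unit quaternion [x, y, z, w].
In Python, from workcell import * gives the robot as it stands.
- The arm moves only by the tool arm_command, never from a script. Its argument "targets" is a list of rows, each a list of 3 entries, a list of its own where there are three numbers: the opening in per cent of the stroke, from 0 (shut) to 100 (fully open), then the shift along the tool's x, y, z in cm, then the turn about the tool's z in rad. In form: [[hand, [x, y, z], spin], ...]. A call has 1 to 5 rows; each row shifts and turns the commanded pose from where the row before left it, along the tool's axes as they then stand; what a row does not reach is not made up. A row lasts 1/12 s, in which the tool goes at most 41.7 mm and 7.16 degrees, less where a joint would pass 70% of its speed; a pose out of reach is approached as far as the arm can. A call is refused whole if a number of a shift passes 4.17 or a number of a turn 0.125, either way. A call with a gripper value outside its range is refused whole. The fingers move at their own pace and stop on an object; the grip force is fixed at half the most. Time passes only in rows, so rows that do not move let the fingers close. It gives the time, the measured TCP pose, the force, the opening and the grip force at its end, in the units of the state.
- get_obs(): the state, without advancing time (a new reading comes with each control period).
- capture(name): name is "scene" or "top" or "wrist"; returns a dict with "img" (480x640x3 uint8, red, green, blue), "camera_matrix" (3x3 intrinsics, pixels), "xyz" and "orientation" of the camera in the world. Camera axes: x right, y down, z forward; pixel columns grow to the right and rows downward; lengths in m; the calibration is good to about 2 mm. A picture is of the moment at which its call begins. There is no depth.
- sign_off(): hands the job in; it is judged then, once.
Trained networks look in the newest picture that a camera, given by its name, has taken for a name from the list of things; names that differ only in an ending like _2 or _b are one class to them, and where a whole thing is asked for, a point or a joint stands for the part that bears it (a point fixed in the world has none). Each returns a list of dicts, best first, with "p" (0 to 1); they miss things now and then, are a little off and sometimes report something else, mostly with a low value. They report only what shows in the picture. A call takes as long as a camera call.
- look_for(camera, query): "box" ([centre column, centre row, width, height] in pixels, round what is visible of it).
- silhouettes(camera, query): "region" (480x640 bool, what is visible of it) and "box" ([centre column, centre row, width, height] in pixels, round what is visible of it).
The state is a dict: "t": time; "joint_pos": joint angles; "joint_velocities": joint speeds; "effort": joint torques, N m; "eef_pos": TCP position; "eef_rot": TCP orientation; "ft_force": force on the tool from outside, world axes, zero at the start; "moment": the same for the moment, N m; "finger_gap": finger opening in m; "gripper_force": force on a finger pad.
Only numpy, scipy, OpenCV 4.12 (cv2) and the standard library are available. Lean on these libraries where they do the work, as an engineer would, in place of code of your own. Each camera call takes 0.05 s, during which the arm holds its last target. There are 200 camera calls.

## Working session

There is one attempt and no reset: what is moved stays moved. The work goes in short steps, Python scripts to look and compute and a tool call to move; the robot and the scene stay as the last step left them, time stands still between calls to the robot, and variables do not carry over. Pictures are saved under pics/ and viewed, at most 10 in all, crops included, and the job is handed in when it is done.

Besides the shell and the picture viewer there is one more tool, called after "Request:" as name([rows], argument=value, ...), one row to a line, values as JSON. arm_command: Moves the arm, as the interface text tells. Its arguments: {"type":"object","properties":{"targets":{"type":"array","items":{"type":"array"}}},"required":["targets"]}

```bash
mkdir -p pics; ls
cat > h.py <<'E'
from workcell import *
import numpy as np, cv2
from scipy.spatial.transform import Rotation as R
def Rm(q): return R.from_quat(q).as_matrix()
def cam(c):
    return np.array(c["camera_matrix"]),np.array(c["xyz"]),Rm(c["orientation"])
def ray(c,uv,z):
    K,p,M=cam(c); d=M@np.linalg.inv(K)@np.array([uv[0],uv[1],1.]); return p+d*(z-p[2])/d[2]
def proj(c,X):
    K,p,M=cam(c); q=K@(M.T@(np.asarray(X)-p)); return q[:2]/q[2]
E
python3 - <<'E'
from h import *
o=get_obs(); print({k:np.round(v,3) for k,v in o.items()})
for n in ["top","scene"]:
    c=capture(n); cv2.imwrite(f"pics/{n}0.png",c["img"][:,:,::-1]); print(n,np.round(c["xyz"],3),np.round(cam(c)[2],3).tolist(),np.round(c["camera_matrix"],1).tolist())
    for q in ["dish","stand","bin","bin_handle","bat_top","beaker","jar","bowl","disc1_mid"]:
        for r in silhouettes(n,q)[:2 if "disc" not in q else 8]:
            m=r["region"].astype(np.uint8); pts=cv2.findNonZero(m)
            if pts is None: continue
            rc=cv2.minAreaRect(pts); print(q,round(r["p"],2),np.round(r["box"]),[np.round(x,1) for x in rc], np.round(ray(c,rc[0],0.045)[:2],3))
E
```

```text
pics
{'t': np.float64(0.0), 'joint_pos': array([ 1.093,  0.378,  0.08 ,  1.274, -0.   ,  1.461]), 'joint_velocities': array([ 0.   , -0.   , -0.   ,  0.   ,  0.   ,  0.001]), 'effort': array([ 1.0000e-03, -4.6360e+01,  2.6988e+01,  2.1000e-02, -0.0000e+00,
        0.0000e+00]), 'eef_pos': array([0.206, 0.536, 0.249]), 'eef_rot': array([ 0.183,  0.983, -0.001, -0.   ]), 'ft_force': array([ 0.805, -0.529,  0.556]), 'moment': array([-0.003,  0.   , -0.027]), 'gripper_force': np.float64(0.0), 'finger_gap': np.float64(0.085)}
top [ 0.521 -0.041  1.288] [[0.008, -0.998, 0.069], [-1.0, -0.009, -0.01], [0.01, -0.069, -0.998]] [[602.5, 0.0, 322.3], [0.0, 602.5, 243.1], [0.0, 0.0, 1.0]]
dish 0.9 [350. 330.  70.  42.] [array([348.6, 329.1]), array([69.4, 31.4]), np.float64(6.7)] [ 0.431 -0.108]
stand 0.69 [215. 262. 142.  47.] [array([216. , 262.6]), array([ 40. , 144.3]), np.float64(83.4)] [0.565 0.166]
bin 0.93 [216. 259. 144.  33.] [array([215.6, 258.9]), array([ 21.3, 144.2]), np.float64(83.9)] [0.572 0.167]
bin 0.48 [236. 257.  10.  11.] [array([237., 257.]), array([12., 12.]), np.float64(
[... 1596 characters left out ...]
np.float64(90.0)] [0.404 0.115]
bin 0.72 [420. 233. 136.  28.] [array([417. , 232.1]), array([ 23.7, 132.4]), np.float64(86.5)] [0.5   0.174]
bin_handle 0.73 [414. 234. 133.  28.] [array([416.5, 232.7]), array([ 25. , 133.5]), np.float64(86.1)] [0.503 0.172]
bat_top 0.85 [183. 232.  94.  52.] [array([181. , 233.9]), array([57.1, 93. ]), np.float64(78.7)] [ 0.505 -0.364]
beaker 0.81 [386. 209.  26.  25.] [array([386.5, 209.5]), array([25., 27.]), np.float64(90.0)] [0.404 0.115]
jar 0.81 [303. 318.  40.  57.] [array([302.5, 318. ]), array([56., 37.]), np.float64(90.0)] [ 0.768 -0.077]
bowl 0.66 [211. 308.  60.  45.] [array([211.9, 308.4]), array([47.2, 58.5]), np.float64(59.0)] [ 0.743 -0.247]
```

Run:
```python
import cv2
im=cv2.imread("pics/top0.png"); c=im[150:390,130:550]; cv2.imwrite("pics/top0c.png",cv2.resize(c,(798,456),interpolation=cv2.INTER_CUBIC))
```

```text
(no output)
```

View pics/top0c.png

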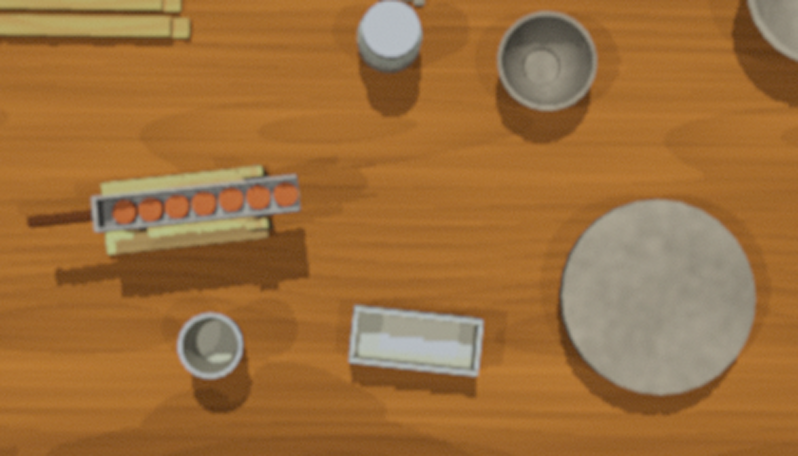

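```bash
cat > fit.py <<'E'
from h import *
from scipy.optimize import minimize
def boxpts(x0,x1,y0,y1,z0,z1): return np.array([[x,y,z] for x in(x0,x1) for y in(y0,y1) for z in(z0,z1)],float)
def render(c,p,parts,s=4):
    m=np.zeros((480*s//1,640*s//1),np.uint8) if 0 else np.zeros((480,640),np.uint8)
    ct,st=np.cos(p[2]),np.sin(p[2])
    for P in parts:
        W=np.c_[p[0]+ct*P[:,0]-st*P[:,1],p[1]+st*P[:,0]+ct*P[:,1],P[:,2]]
        uv=np.array([proj(c,w) for w in W]); h=cv2.convexHull((uv*16).astype(np.int32)); cv2.fillConvexPoly(m,h,1,cv2.LINE_8,4)
    return m.astype(bool)
def fit(cs,ms,parts,p0):
    f=lambda p:-sum((render(c,p,parts(p))&m).sum()/(render(c,p,parts(p))|m).sum() for c,m in zip(cs,ms))
    p0=np.array(p0,float); best=None
    for k in range(2):
        S=np.vstack([p0]+[p0+np.eye(len(p0))[i]*(0.012 if i!=2 else 0.06)*(1-2*k) for i in range(len(p0))])
        r=minimize(f,p0,method="Nelder-Mead",options=dict(initial_simplex=S,xatol=2e-4,fatol=1e-3)); p0=r.x
    return r.x,-r.fun/len(cs)
dish=lambda p:[boxpts(-.03,.03,-.07,.07,0,.045)]
E
python3 - <<'E'
from fit import *
C={n:capture(n) for n in["top","scene"]}; cs=[C["top"],C["scene"]]
def S(q): return [silhouettes(n,q)[0]["region"] for n in["top","scene"]]
d=S("dish"); print("dish",fit(cs,d,dish,[.431,-.108,0.0]))
bp=lambda p:[boxpts(-.018,.018,-.042,.169,p[3]-.01,p[3]+.021),boxpts(-.006,.006,.169,.243,p[3]-.008,p[3]+.008)]
b=S("bin"); pb,s=fit(cs,b,bp,[.58,.062,.1,.1]); print("hinge",pb,s)
pt,_=fit(cs[:1],b[:1],bp,pb); print("top only",pt)
ez=np.array([-np.sin(pb[2]),np.cos(pb[2])]); print("lip",pb[:2]-.042*ez,"under",pb[:2]-.097*ez,"handle",pb[:2]+.21*ez)
t=S("bat_top"); bat=lambda p:[np.array([[.105*np.cos(a),.105*np.sin(a),z] for a in np.arange(0,6.28,.1) for z in(0,.045)])]
print("bat",fit(cs,t,bat,[.479,-.37,0]))
# red discs
im=C["top"]["img"].astype(int); red=((im[...,0]>150)&(im[...,0]-im[...,1]>90)).astype(np.uint8)
n,_,st,ce=cv2.connectedComponentsWithStats(red)
for i in range(1,n):
    if st[i,4]>15: print(st[i,4],ce[i].round(1),ray(C["top"],ce[i],.1)[:2].round(3), im[int(ce[i][1]),int(ce[i][0])])
v=C["scene"]["img"][150:350,120:520].copy()
for P in bp(pb):
    pass
m=render(cs[1],pb,bp(pb)).astype(np.uint8); mm=render(cs[1],fit(cs,d,dish,[.431,-.108,0])[0],dish(0)).astype(np.uint8)
im=C["scene"]["img"][:,:,::-1].copy()
for k in(m,mm): cv2.drawContours(im,cv2.findContours(k,0,2)[0],-1,(255,0,0),1)
cv2.imwrite("pics/scenefit.png",cv2.resize(im[150:350,120:520],(800,400),interpolation=cv2.INTER_CUBIC))
E
```

```text
dish (array([ 0.42978715, -0.10773041, -0.08596888]), np.float64(0.9529369180104474))
hinge [0.58032675 0.06057983 0.11485147 0.08950537] 0.6627717030525049
top only [0.58249852 0.06337451 0.12173022 0.0636419 ]
lip [0.58513992 0.01885654] under [ 0.59144287 -0.03578111] handle [0.55626093 0.26919631]
bat (array([ 4.78189792e-01, -3.72497613e-01, -4.73003808e-04]), np.float64(0.8834212147372038))
```

View pics/scenefit.png

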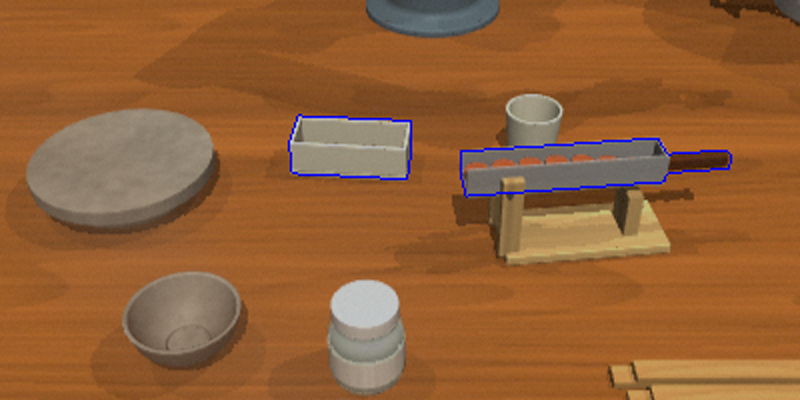

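```bash
cat > plan.py <<'E'
from h import *
import sys,json
# usage: plan.py hand x y z yaw(tool y axis world angle, mod pi nearest) n [more x y z yaw n ...]
def yawof(o): v=Rm(o["eef_rot"])[:,1]; return np.arctan2(v[1],v[0])
def plan(hand,wps):
    o=get_obs(); p=np.array(o["eef_pos"]); a=yawof(o); print("now",np.round(p,4),round(a,3),"gap",round(float(o["finger_gap"]),4),"t",round(float(o["t"]),2),"F",np.round(o["ft_force"],1))
    rows=[]
    for x,y,z,yw,n in wps:
        yw=a+(yw-a+np.pi/2)%np.pi-np.pi/2; p0,a0=p.copy(),a; n=int(n)
        for k in range(1,n+1):
            tgt=p0+(np.array([x,y,z])-p0)*k/n
            ey=np.array([np.cos(a),np.sin(a),0]); ez=np.array([0,0,-1.]); ex=np.cross(ey,ez); T=np.c_[ex,ey,ez]
            s=np.round(T.T@(tgt-p)*100,1); sp=round(-(a0+(yw-a0)*k/n-a),2)
            rows.append([hand,s.tolist(),sp]); p=p+T@s/100; a-=sp
    for i in range(0,len(rows),5): print(json.dumps(rows[i:i+5]))
if __name__=="__main__":
    v=list(map(float,sys.argv[1:])); plan(v[0],[v[i:i+5] for i in range(1,len(v),5)])
E
python3 plan.py 100 .428 -.128 .14 -.086 20
```

```text
now [0.2068 0.5366 0.2504] 1.203 gap 0.0854 t 1.4 F [ 0.4 -0.5  0.8]
[[100.0, [-2.2, -2.7, 0.6], 0.06], [100.0, [-2.4, -2.6, 0.5], 0.07], [100.0, [-2.6, -2.4, 0.6], 0.06], [100.0, [-2.7, -2.2, 0.5], 0.07], [100.0, [-2.8, -2.0, 0.6], 0.06]]
[[100.0, [-3.0, -1.9, 0.5], 0.07], [100.0, [-3.1, -1.7, 0.6], 0.06], [100.0, [-3.1, -1.4, 0.5], 0.07], [100.0, [-3.3, -1.3, 0.6], 0.06], [100.0, [-3.4, -1.0, 0.5], 0.06]]
[[100.0, [-3.4, -0.8, 0.6], 0.07], [100.0, [-3.4, -0.6, 0.5], 0.06], [100.0, [-3.5, -0.4, 0.6], 0.07], [100.0, [-3.5, -0.2, 0.5], 0.06], [100.0, [-3.5, 0.1, 0.6], 0.07]]
[[100.0, [-3.5, 0.3, 0.5], 0.06], [100.0, [-3.5, 0.5, 0.6], 0.07], [100.0, [-3.4, 0.8, 0.5], 0.06], [100.0, [-3.3, 0.9, 0.6], 0.06], [100.0, [-3.3, 1.2, 0.5], 0.07]]
```

Request:
arm_command([
  [100,[-2.2,-2.7,0.6],0.06],
  [100,[-2.4,-2.6,0.5],0.07],
  [100,[-2.6,-2.4,0.6],0.06],
  [100,[-2.7,-2.2,0.5],0.07],
  [100,[-2.8,-2.0,0.6],0.06],
])

```text
t: 1.82
eef_pos: [0.2624, 0.3693, 0.2222]
eef_rot: [0.338, 0.941, 0.0, 0.0]
ft_force: [1.8, -0.2, 0.5]
finger_gap: 0.0851
gripper_force: 0.0
```

Request:
arm_command([
  [100,[-3.0,-1.9,0.5],0.07],
  [100,[-3.1,-1.7,0.6],0.06],
  [100,[-3.1,-1.4,0.5],0.07],
  [100,[-3.3,-1.3,0.6],0.06],
  [100,[-3.4,-1.0,0.5],0.06],
])

```text
t: 2.23
eef_pos: [0.3176, 0.2024, 0.1952]
eef_rot: [0.484, 0.875, 0.0, 0.0]
ft_force: [0.7, -0.8, 0.7]
finger_gap: 0.0852
gripper_force: 0.0
```

Request:
arm_command([
  [100,[-3.4,-0.8,0.6],0.07],
  [100,[-3.4,-0.6,0.5],0.06],
  [100,[-3.5,-0.4,0.6],0.07],
  [100,[-3.5,-0.2,0.5],0.06],
  [100,[-3.5,0.1,0.6],0.07],
])

```text
t: 2.65
eef_pos: [0.3731, 0.0364, 0.1675]
eef_rot: [0.621, 0.783, 0.0, 0.0]
ft_force: [1.3, -0.6, 0.4]
finger_gap: 0.0851
gripper_force: 0.0
```

Request:
arm_command([
  [100,[-3.5,0.3,0.5],0.06],
  [100,[-3.5,0.5,0.6],0.07],
  [100,[-3.4,0.8,0.5],0.06],
  [100,[-3.3,0.9,0.6],0.06],
  [100,[-3.3,1.2,0.5],0.07],
])

```text
t: 3.07
eef_pos: [0.4282, -0.1294, 0.1401]
eef_rot: [0.738, 0.674, 0.0, 0.0]
ft_force: [0.6, 1.1, 0.9]
finger_gap: 0.0854
gripper_force: 0.0
```

Request:
arm_command([
  [100,[0,0,0],0],
  [100,[0,0,0],0],
])

```text
t: 3.23
eef_pos: [0.4285, -0.1291, 0.1401]
eef_rot: [0.738, 0.675, 0.0, -0.0]
ft_force: [-0.3, -0.1, 0.4]
finger_gap: 0.0857
gripper_force: 0.0
```

```bash
python3 plan.py 100 .428 -.128 .024 -.086 5; python3 -c "
from h import *
c=capture('wrist'); cv2.imwrite('pics/w1.png',c['img'][:,:,::-1])"
```

```text
now [ 0.4285 -0.1291  0.1401] -0.09 gap 0.0857 t 3.23 F [-0.3 -0.1  0.4]
[[100.0, [0.0, -0.0, 2.3], -0.0], [100.0, [0.0, -0.0, 2.3], -0.0], [100.0, [0.1, -0.0, 2.4], -0.0], [100.0, [-0.0, -0.0, 2.3], -0.0], [100.0, [0.0, -0.1, 2.3], -0.0]]
```

Request:
arm_command([
  [100,[0,0,2.3],0],
  [100,[0,0,2.3],0],
  [100,[0,0,2.4],0],
  [100,[0,0,2.3],0],
  [100,[0,0,2.3],0],
])

```text
t: 3.7
eef_pos: [0.4276, -0.126, 0.0238]
eef_rot: [0.736, 0.677, 0.0, -0.0]
ft_force: [-0.0, 0.4, -0.2]
finger_gap: 0.0852
gripper_force: 0.0
```

Request:
arm_command([
  [40,[0,0,0],0],
  [40,[0,0,0],0],
  [40,[0,0,0],0],
  [40,[0,0,0],0],
  [40,[0,0,0],0],
])

```text
t: 4.12
eef_pos: [0.4286, -0.1276, 0.0254]
eef_rot: [0.737, 0.676, 0.0, 0.001]
ft_force: [0.7, -0.1, -1.9]
finger_gap: 0.0595
gripper_force: 64.5
```

```bash
python3 plan.py 40 .428 -.128 .1 -.086 4 .594 -.0559 .1 .115 7
```

```text
now [ 0.4286 -0.1276  0.0254] -0.087 gap 0.0595 t 4.12 F [ 0.7 -0.1 -1.9]
[[40.0, [-0.0, -0.0, -1.9], -0.0], [40.0, [-0.0, -0.0, -1.8], -0.0], [40.0, [-0.0, -0.0, -1.9], -0.0], [40.0, [-0.0, -0.1, -1.9], -0.0], [40.0, [1.2, 2.3, 0.0], -0.03]]
[[40.0, [1.2, 2.3, 0.0], -0.03], [40.0, [1.1, 2.3, 0.0], -0.03], [40.0, [1.0, 2.4, 0.0], -0.03], [40.0, [0.9, 2.4, 0.0], -0.02], [40.0, [0.9, 2.5, 0.0], -0.03]]
[[40.0, [0.8, 2.4, 0.0], -0.03]]
```

Request:
arm_command([
  [40,[0,0,-0.5],0],
  [40,[0,0,-0.5],0],
  [40,[0.6,1.2,0],-0.02],
  [40,[1.2,2.3,0],-0.03],
  [40,[1.2,2.3,0],-0.03],
])

```text
t: 4.53
eef_pos: [0.4879, -0.1012, 0.035]
eef_rot: [0.71, 0.704, -0.0, 0.0]
ft_force: [-0.1, -0.8, -1.8]
finger_gap: 0.0593
gripper_force: 65.0
```

Request:
arm_command([
  [40,[1.1,2.3,0],-0.03],
  [40,[1.0,2.4,0],-0.03],
  [40,[0.9,2.4,0],-0.03],
  [40,[0.6,1.5,0],-0.02],
  [40,[0,0,0],0],
])

```text
t: 4.95
eef_pos: [0.5765, -0.0612, 0.0354]
eef_rot: [0.669, 0.744, 0.002, 0.002]
ft_force: [0.6, -0.5, -2.9]
finger_gap: 0.0593
gripper_force: 65.1
```

```bash
python3 plan.py 40 .594 -.0559 .036 .115 2 .594 -.0559 .025 .115 2; python3 -c "
from fit import *
c=capture('top'); s=capture('scene')
im=np.hstack([c['img'][190:330,130:430],s['img'][180:320,280:500]])[:,:,::-1]; cv2.imwrite('pics/p1.png',cv2.resize(im,(780,210)))"
```

```text
now [ 0.5765 -0.0612  0.0354] 0.106 gap 0.0593 t 4.95 F [ 0.6 -0.5 -2.9]
[[40.0, [0.2, 0.9, -0.0], -0.0], [40.0, [0.1, 0.9, -0.1], -0.01], [40.0, [0.0, -0.0, 0.6], 0.0], [40.0, [0.0, -0.0, 0.5], 0.0]]
```

View pics/p1.png

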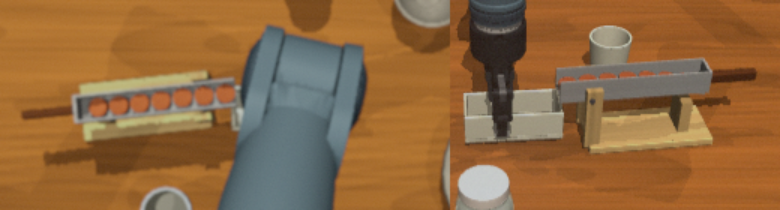

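Request:
arm_command([
  [40,[0.2,0.9,0],-0.01],
  [40,[0.1,0.9,0],0],
  [40,[0,0,0.5],0],
  [40,[0,0,0.5],0],
  [40,[0,0,0],0],
])

```text
t: 5.47
eef_pos: [0.5898, -0.0579, 0.0254]
eef_rot: [0.666, 0.746, 0.0, 0.0]
ft_force: [-1.8, -0.2, 6.7]
finger_gap: 0.0596
gripper_force: 66.5
```

Request:
arm_command([
  [100,[0,0,0],0],
  [100,[0,0,0],0],
  [100,[0,0,0],0],
  [100,[0,0,0],0],
  [100,[0,0,0],0],
])

```text
t: 5.88
eef_pos: [0.5896, -0.0574, 0.0241]
eef_rot: [0.666, 0.746, -0.0, -0.0]
ft_force: [0.6, -1.3, -0.2]
finger_gap: 0.0854
gripper_force: 0.0
```

```bash
python3 plan.py 100 .59 -.058 .16 .115 4 .556 .27 .16 .115 9
python3 - <<'E'
from fit import *
cs=[capture("scene")]; m=silhouettes("scene","dish")[0]
print(m["p"],fit(cs,[m["region"]],dish,[.591,-.036,.115]))
E
```

```text
now [ 0.5896 -0.0574  0.0241] 0.113 gap 0.0854 t 5.88 F [ 0.6 -1.3 -0.2]
[[100.0, [-0.0, 0.0, -3.4], -0.0], [100.0, [-0.0, 0.0, -3.4], -0.0], [100.0, [-0.0, 0.0, -3.4], -0.0], [100.0, [-0.1, 0.0, -3.4], -0.0], [100.0, [3.7, 0.0, 0.0], -0.0]]
[[100.0, [3.6, 0.1, 0.0], -0.0], [100.0, [3.7, 0.0, 0.0], -0.0], [100.0, [3.7, 0.1, 0.0], -0.0], [100.0, [3.6, -0.0, 0.0], -0.0], [100.0, [3.7, 0.0, 0.0], -0.0]]
[[100.0, [3.7, 0.1, 0.0], -0.0], [100.0, [3.6, 0.0, 0.0], -0.0], [100.0, [3.7, 0.0, 0.0], -0.0]]
0.76 (array([ 0.58632893, -0.04010584,  0.0874747 ]), np.float64(0.7634177758694719))
```

Request:
arm_command([
  [100,[0,0,-3.4],0],
  [100,[0,0,-3.4],0],
  [100,[0,0,-3.4],0],
  [100,[0,0,-3.4],0],
  [100,[3.7,0,0],0],
])

```text
t: 6.4
eef_pos: [0.5916, -0.0258, 0.1681]
eef_rot: [0.669, 0.744, 0.003, 0.007]
ft_force: [1.0, 0.2, 0.6]
finger_gap: 0.0854
gripper_force: 0.0
```

Request:
arm_command([
  [100,[3.6,0.1,0],0],
  [100,[3.7,0,0],0],
  [100,[3.7,0.1,0],0],
  [100,[3.6,0,0],0],
  [100,[3.7,0,0],0],
])

```text
t: 6.82
eef_pos: [0.5668, 0.1631, 0.1604]
eef_rot: [0.666, 0.746, 0.0, 0.0]
ft_force: [1.1, -0.3, 0.1]
finger_gap: 0.0853
gripper_force: 0.0
```

Request:
arm_command([
  [100,[3.7,0.1,0],0],
  [100,[3.6,0,0],0],
  [100,[3.7,0,0],0],
  [100,[0,0,0],0],
])

```text
t: 7.15
eef_pos: [0.5544, 0.2772, 0.1602]
eef_rot: [0.663, 0.748, 0.001, -0.001]
ft_force: [1.2, -0.3, -0.9]
finger_gap: 0.0855
gripper_force: 0.0
```

Run:
```python
from fit import *
c=capture("top"); s=capture("scene"); w=capture("wrist")
md,mh=[silhouettes("top",q) for q in("dish","bin_handle")]
print(md[0]["p"],fit([c],[md[0]["region"]],dish,[.591,-.036,.115]))
o=get_obs(); print(np.round(o["eef_pos"],4))
# dark handle pixels in wrist
print(np.round(w["xyz"],3),np.round(cam(w)[2],2).tolist())
im=np.hstack([w["img"],cv2.resize(s["img"][180:320,240:500],(640,345)).repeat(1,0) if 0 else w["img"][:, :0]])
t=cv2.resize(c["img"][200:320,130:370],(480,240)); u=cv2.resize(s["img"][180:300,260:500],(480,240))
big=np.hstack([np.vstack([t,u]),cv2.resize(w["img"],(320,240)).repeat(1,0) if 0 else cv2.copyMakeBorder(cv2.resize(w["img"],(320,240)),0,240,0,0,0)])
cv2.imwrite("pics/p2.png",big[:,:,::-1])
```

```text
0.94 (array([ 0.58662862, -0.04343503,  0.09532998]), np.float64(0.8598086124401914))
[0.556  0.2697 0.1602]
[0.547 0.349 0.283] [[0.99, 0.11, 0.03], [0.12, -0.95, -0.3], [-0.0, 0.3, -0.95]]
```

View pics/p2.png

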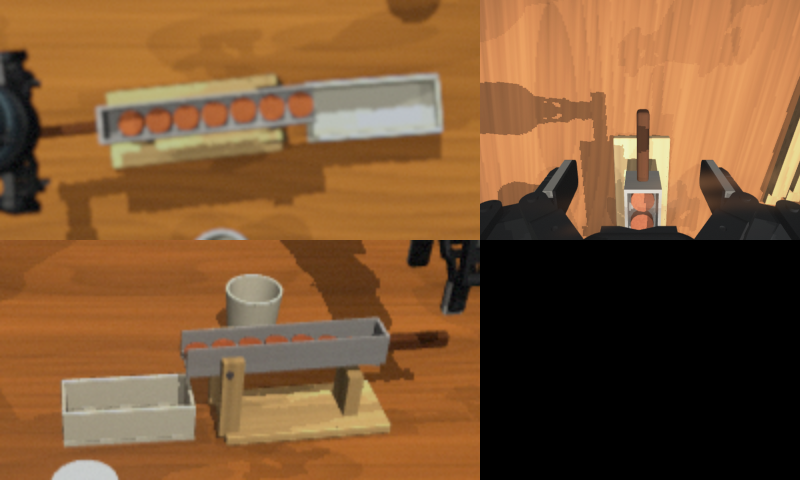

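```bash
cat > discs.py <<'E'
from h import *
def discs(c,reg=None):
    im=cv2.cvtColor(c["img"],cv2.COLOR_RGB2LAB).astype(int)
    m=(im[...,1]>im[...,1].mean()+0).astype(np.uint8)
    return im
E
python3 - <<'E'
from fit import *
c=capture("top")
r=silhouettes("top","disc1_mid"); 
P=[]
for d in r:
    X=ray(c,d["box"][:2],.1); print(round(d["p"],2),np.round(d["box"],1),X[:2].round(4))
im=c["img"]; 
for u,v in[(280,252),(198,262),(264,254),(300,230),(340,255),(215,300)]: print(u,v,im[v,u],cv2.cvtColor(im[v:v+1,u:u+1],cv2.COLOR_RGB2LAB).ravel())
E
```

```text
280 252 [178 102  57] [130 155 166]
198 262 [193 114  65] [142 155 168]
264 254 [178 101  54] [129 155 167]
300 230 [163 107  46] [128 145 170]
340 255 [189 194 196] [199 127 126]
215 300 [115  71  30] [ 88 142 160]
```

```bash
cat > discs.py <<'E'
from h import *
def discs(c,win=(170,360,235,285),th=150,minA=12):
    u0,u1,v0,v1=win
    a=cv2.cvtColor(c["img"],cv2.COLOR_RGB2LAB)[v0:v1,u0:u1,1]
    m=cv2.erode((a>th).astype(np.uint8),np.ones((2,2)))
    n,_,st,ce=cv2.connectedComponentsWithStats(m)
    return sorted([(round(float(ce[i][0]+u0+.5),1),round(float(ce[i][1]+v0+.5),1),int(st[i,4])) for i in range(1,n) if st[i,4]>=minA])
E
python3 - <<'E'
from discs import *
c=capture("top"); D=discs(c); print(D)
X=np.array([ray(c,d[:2],.1)[:2] for d in D]); print(X.round(4).tolist())
if len(X)>2:
    k=np.polyfit(X[:,1],X[:,0],1); print("slope",k,"x at under y=-.038:",np.polyval(k,-.038),"at handle .27",np.polyval(k,.27))
E
```

```text
[(196.3, 262.4, 79), (209.9, 261.2, 79), (223.7, 259.4, 82), (238.0, 257.7, 82), (252.3, 255.7, 85), (266.5, 254.5, 84), (280.9, 253.2, 77)]
[[0.5628, 0.1951], [0.5654, 0.1685], [0.5691, 0.1414], [0.5727, 0.1133], [0.5769, 0.0852], [0.5796, 0.0573], [0.5824, 0.0289]]
slope [-0.12217593  0.5864827 ] x at under y=-.038: 0.59112538236825 at handle .27 0.5534951965203538
```

Request:
arm_command([
  [100,[0,-0.1,1.8],0],
  [100,[0,0,1.8],0],
  [100,[0,0,1.7],0],
  [100,[0,0,1.7],0],
  [100,[0,0,0],0],
])

```text
t: 7.97
eef_pos: [0.5525, 0.2689, 0.0868]
eef_rot: [0.667, 0.745, -0.003, -0.002]
ft_force: [-1.2, -0.8, -0.6]
finger_gap: 0.0852
gripper_force: 0.0
```

Request:
arm_command([
  [0,[0,0,0],0],
  [0,[0,0,0],0],
  [0,[0,0,0],0],
  [0,[0,0,0],0],
  [0,[0,0,0],0],
])

```text
t: 8.38
eef_pos: [0.5556, 0.271, 0.0914]
eef_rot: [0.666, 0.746, 0.001, 0.0]
ft_force: [0.1, -0.5, -0.1]
finger_gap: 0.0257
gripper_force: 0.0
```

Request:
arm_command([
  [0,[0,0,0],0],
  [0,[0,0,0],0],
  [0,[0,0,0],0],
])

```text
t: 8.63
eef_pos: [0.5593, 0.2715, 0.0922]
eef_rot: [0.666, 0.746, 0.004, 0.003]
ft_force: [7.2, -0.5, -1.9]
finger_gap: 0.011
gripper_force: 61.0
```

Run:
```python
from discs import *
o=get_obs(); print(np.round(o["eef_pos"],4),o["finger_gap"],o["gripper_force"],np.round(o["ft_force"],1),np.round(o["moment"],2))
c=capture("top"); print(discs(c)); s=capture("scene")
t=cv2.resize(c["img"][200:320,130:370],(480,240)); u=cv2.resize(s["img"][180:300,260:500],(480,240))
cv2.imwrite("pics/p3.png",np.vstack([t,u])[:,:,::-1])
```

```text
[0.5593 0.2715 0.0922] 0.011039918380315079 60.98579227924347 [ 7.2 -0.5 -1.9] [ 0.06 -1.36  0.1 ]
[(203.9, 262.1, 140), (223.8, 259.3, 84), (238.0, 257.7, 82), (252.3, 255.7, 84), (266.6, 254.5, 85), (280.9, 253.0, 80)]
```

View pics/p3.png

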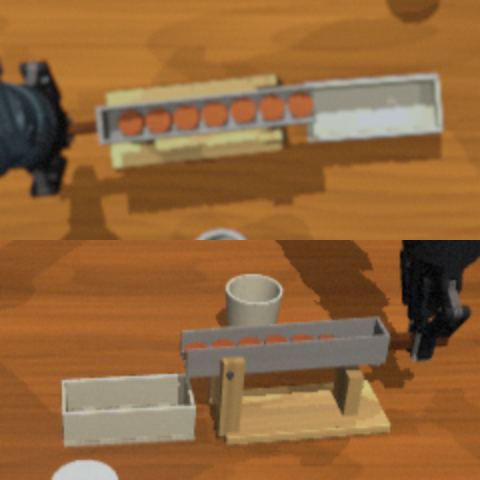

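Run:
```python
from fit import *
c=capture("top"); im=c["img"][225:285,255:360].copy(); im=cv2.resize(im,None,fx=7,fy=7,interpolation=cv2.INTER_CUBIC)[:,:,::-1].copy()
def L(p,parts,col):
    ct,st=np.cos(p[2]),np.sin(p[2])
    q=[]
    for x,y,z in parts:
        u=proj(c,[p[0]+ct*x-st*y,p[1]+st*x+ct*y,z]); q.append(((u+.5-[255,225])*7).astype(int))
    cv2.polylines(im,[np.array(q)],True,col,1)
L([.587,-.040,.10],[(-.03,-.07,.045),(.03,-.07,.045),(.03,.07,.045),(-.03,.07,.045)],(255,0,0))
L([.587,-.040,.10],[(-.025,-.065,.045),(.025,-.065,.045),(.025,.065,.045),(-.025,.065,.045)],(255,0,0))
L([.5803+.0025,.0606,.118],[(-.018,-.042,.111),(.018,-.042,.111),(.018,.169,.111),(-.018,.169,.111)],(0,255,0))
L([.5803+.0025,.0606,.118],[(0,-.17,.045),(0,-.04,.045)],(0,255,255))
cv2.imwrite("pics/p4.png",im)
```

```text
(no output)
```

View pics/p4.png

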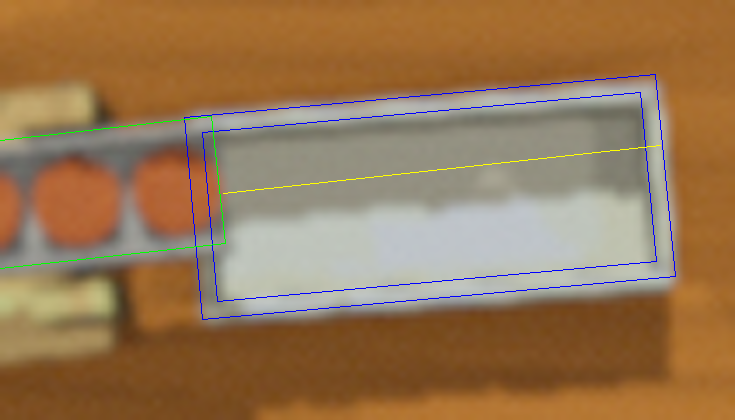

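Request:
arm_command([
  [100,[0,0,0],0],
  [100,[0,0,0],0],
  [100,[0,0,0],0],
  [100,[0,0,0],0],
  [100,[0,0,0],0],
])

```text
t: 9.2
eef_pos: [0.5543, 0.2708, 0.0901]
eef_rot: [0.666, 0.746, -0.0, -0.0]
ft_force: [-0.9, 0.8, 0.2]
finger_gap: 0.0709
gripper_force: 0.0
```

Request:
arm_command([
  [100,[0,0,-1.7],0],
  [100,[0,0,-1.8],0],
  [100,[0,0,-1.8],0],
  [100,[0,0,-1.7],0],
  [100,[0,0,0],0],
])

```text
t: 9.62
eef_pos: [0.5567, 0.2716, 0.1641]
eef_rot: [0.666, 0.746, 0.003, 0.001]
ft_force: [0.1, 0.4, 1.0]
finger_gap: 0.0855
gripper_force: 0.0
```

```bash
python3 plan.py 100 .5896 -.0574 .16 .113 10 .5896 -.0574 .024 .113 5
```

```text
now [0.5567 0.2716 0.1641] 0.113 gap 0.0855 t 9.62 F [0.1 0.4 1. ]
[[100.0, [-3.3, -0.0, 0.0], 0.0], [100.0, [-3.3, -0.1, 0.1], 0.0], [100.0, [-3.3, -0.0, 0.0], 0.0], [100.0, [-3.3, -0.1, 0.1], 0.0], [100.0, [-3.3, -0.0, 0.0], 0.0]]
[[100.0, [-3.3, -0.1, 0.0], 0.0], [100.0, [-3.3, -0.0, 0.1], 0.0], [100.0, [-3.4, -0.1, 0.0], 0.0], [100.0, [-3.3, -0.0, 0.1], 0.0], [100.0, [-3.3, -0.0, 0.0], 0.0]]
[[100.0, [0.0, -0.0, 2.7], 0.0], [100.0, [0.0, -0.0, 2.7], 0.0], [100.0, [0.0, -0.0, 2.8], 0.0], [100.0, [0.0, -0.0, 2.7], 0.0], [100.0, [0.0, -0.0, 2.7], 0.0]]
```

Request:
arm_command([
  [100,[-2.9,0,0],0],
  [100,[-3.3,0,0],0],
  [100,[-3.3,-0.1,0],0],
  [100,[-3.3,0,0],0],
  [100,[-3.3,0,0],0],
])

```text
t: 10.03
eef_pos: [0.5713, 0.1094, 0.1594]
eef_rot: [0.666, 0.746, -0.0, -0.0]
ft_force: [0.1, -0.3, 0.0]
finger_gap: 0.0856
gripper_force: 0.0
```

Request:
arm_command([
  [100,[-3.3,-0.1,0],0],
  [100,[-3.4,0,0],0],
  [100,[-3.4,0,0],0],
  [100,[-3.4,-0.1,0],0],
  [100,[-3.3,0,0],0],
])

```text
t: 10.45
eef_pos: [0.5882, -0.058, 0.1593]
eef_rot: [0.666, 0.746, -0.0, -0.001]
ft_force: [1.1, -0.4, -0.0]
finger_gap: 0.0855
gripper_force: 0.0
```

Request:
arm_command([
  [100,[0,0,0],0],
  [100,[0,0,0],0],
  [100,[0,0,2.5],0],
  [100,[0,0,2.5],0],
])

```text
t: 10.78
eef_pos: [0.5903, -0.0557, 0.1109]
eef_rot: [0.666, 0.746, 0.001, 0.001]
ft_force: [0.1, -0.6, -0.5]
finger_gap: 0.0856
gripper_force: 0.0
```

```bash
python3 -c "
from h import *
capture('scene')"; python3 plan.py 100 .5896 -.0574 .024 .113 5
```

```text
now [ 0.586  -0.0546  0.1045] 0.114 gap 0.0854 t 10.83 F [-1.   0.7 -3.6]
[[100.0, [-0.1, 0.1, 1.6], 0.0], [100.0, [-0.0, 0.0, 1.6], 0.0], [100.0, [-0.1, 0.1, 1.6], 0.0], [100.0, [-0.1, 0.1, 1.6], 0.0], [100.0, [-0.0, 0.0, 1.6], 0.0]]
```

Request:
arm_command([
  [100,[0,0,2.2],0],
  [100,[0,0,2.2],0],
  [100,[0,0,2.2],0],
  [100,[0,0,2.0],0],
  [100,[0,0,0],0],
])

```text
t: 11.25
eef_pos: [0.585, -0.0543, 0.0203]
eef_rot: [0.665, 0.746, -0.002, -0.004]
ft_force: [-2.0, -0.0, -0.1]
finger_gap: 0.0853
gripper_force: 0.0
```

Request:
arm_command([
  [40,[0,0,0],0],
  [40,[0,0,0],0],
  [40,[0,0,0],0],
  [40,[0,0,0],0],
  [40,[0,0,0],0],
])

```text
t: 11.67
eef_pos: [0.5903, -0.0563, 0.0261]
eef_rot: [0.666, 0.746, 0.001, 0.001]
ft_force: [-0.0, 2.7, 6.2]
finger_gap: 0.0596
gripper_force: 65.4
```

```bash
python3 plan.py 40 .597 -.052 .030 .125 4
```

```text
now [ 0.5903 -0.0563  0.0261] 0.113 gap 0.0596 t 11.67 F [-0.   2.7  6.2]
[[40.0, [0.1, 0.2, -0.1], -0.0], [40.0, [0.1, 0.2, -0.1], -0.01], [40.0, [0.1, 0.1, -0.1], 0.0], [40.0, [0.1, 0.2, -0.1], -0.0]]
```

Request:
arm_command([
  [40,[0,0,-0.4],0],
  [40,[0.2,0.3,0],0],
  [40,[0.2,0.4,0],-0.01],
  [40,[0,0,0],0],
  [40,[0,0,0.4],0],
])

```text
t: 12.08
eef_pos: [0.5964, -0.0515, 0.026]
eef_rot: [0.662, 0.749, 0.0, 0.001]
ft_force: [-14.5, 3.4, 56.8]
finger_gap: 0.0592
gripper_force: 71.0
```

Request:
arm_command([
  [40,[0,0,0],0],
  [100,[0,0,0],0],
  [100,[0,0,0],0],
  [100,[0,0,0],0],
  [100,[0,0,0],0],
])

```text
t: 12.5
eef_pos: [0.5954, -0.0517, 0.024]
eef_rot: [0.662, 0.749, -0.0, -0.0]
ft_force: [0.0, -0.1, 0.4]
finger_gap: 0.0851
gripper_force: 0.0
```

Request:
arm_command([
  [100,[0,0,0],0],
  [100,[0,0,-3],0],
  [100,[0,0,-3.5],0],
  [100,[0,0,-3.5],0],
  [100,[0,0,-3.4],0],
])

```text
t: 12.92
eef_pos: [0.595, -0.0516, 0.1595]
eef_rot: [0.662, 0.749, -0.0, -0.0]
ft_force: [0.8, -1.3, -0.7]
finger_gap: 0.0854
gripper_force: 0.0
```

```bash
python3 plan.py 100 .5593 .2715 .16 .118 10
```

```text
now [ 0.595  -0.0516  0.1595] 0.123 gap 0.0854 t 12.92 F [ 0.8 -1.3 -0.7]
[[100.0, [3.3, 0.0, -0.0], 0.0], [100.0, [3.2, 0.1, -0.0], 0.0], [100.0, [3.3, 0.0, -0.0], 0.0], [100.0, [3.2, 0.1, -0.0], 0.0], [100.0, [3.3, 0.0, -0.0], 0.0]]
[[100.0, [3.2, 0.1, -0.0], 0.0], [100.0, [3.3, -0.0, -0.0], 0.0], [100.0, [3.2, 0.0, -0.0], 0.0], [100.0, [3.3, 0.1, -0.0], 0.0], [100.0, [3.2, 0.0, -0.0], 0.0]]
```

Request:
arm_command([
  [100,[3.3,0,0],0],
  [100,[3.2,0.1,0],0],
  [100,[3.3,0,0],0],
  [100,[3.2,0.1,0],0],
  [100,[3.3,0,0],0],
])

```text
t: 13.33
eef_pos: [0.5772, 0.1116, 0.1583]
eef_rot: [0.663, 0.749, 0.0, 0.0]
ft_force: [0.0, -0.2, -0.1]
finger_gap: 0.0853
gripper_force: 0.0
```

Request:
arm_command([
  [100,[3.2,0.1,0],0],
  [100,[3.3,0,0],0],
  [100,[3.2,0,0],0],
  [100,[3.3,0.1,0],0],
  [100,[3.2,0,0],0],
])

```text
t: 13.75
eef_pos: [0.5591, 0.273, 0.1581]
eef_rot: [0.662, 0.749, -0.0, -0.0]
ft_force: [0.1, -0.7, -0.1]
finger_gap: 0.0852
gripper_force: 0.0
```

Request:
arm_command([
  [100,[0,0,0],0],
  [100,[0,0,0],0],
  [100,[0,0,0],0],
])

```text
t: 14.0
eef_pos: [0.5594, 0.2711, 0.158]
eef_rot: [0.662, 0.749, -0.0, 0.0]
ft_force: [0.3, 0.1, -0.0]
finger_gap: 0.0855
gripper_force: 0.0
```

```bash
python3 plan.py 100 .5593 .2715 .092 .118 5
python3 - <<'E'
from discs import *
c=capture("top"); print(discs(c)); im=c["img"][225:285,180:360]; im=cv2.resize(im,None,fx=4.4,fy=4.4,interpolation=cv2.INTER_CUBIC)[:,:,::-1]
cv2.imwrite("pics/p5.png",im)
E
```

```text
now [0.5594 0.2711 0.158 ] 0.123 gap 0.0855 t 14.0 F [ 0.3  0.1 -0. ]
[[100.0, [0.0, -0.0, 1.3], 0.0], [100.0, [0.0, -0.0, 1.3], 0.0], [100.0, [0.0, -0.0, 1.4], 0.0], [100.0, [0.0, -0.0, 1.3], 0.0], [100.0, [0.0, -0.0, 1.3], 0.01]]
[(203.1, 261.9, 157), (223.8, 259.4, 81), (238.1, 257.8, 84), (252.3, 255.8, 83), (266.7, 254.5, 85), (280.8, 253.3, 76)]
```

View pics/p5.png

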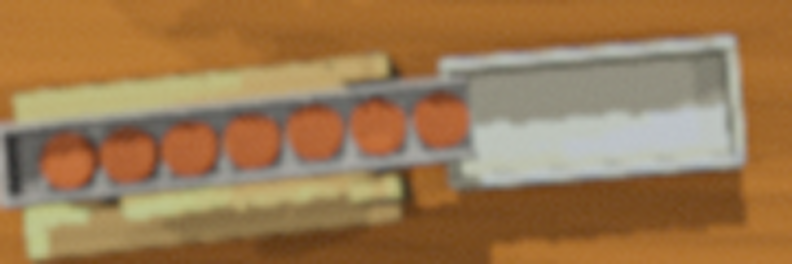

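Request:
arm_command([
  [100,[0,0,1.4],0],
  [100,[0,0,1.4],0],
  [100,[0,0,1.4],0],
  [100,[0,0,1.4],0],
  [100,[0,0,1.2],0],
])

```text
t: 14.47
eef_pos: [0.5596, 0.2696, 0.0894]
eef_rot: [0.663, 0.748, -0.0, -0.0]
ft_force: [0.1, -0.1, -0.2]
finger_gap: 0.0857
gripper_force: 0.0
```

Request:
arm_command([
  [0,[0,0,0],0],
  [0,[0,0,0],0],
  [0,[0,0,0],0],
  [0,[0,0,0],0],
  [0,[0,0,0],0],
])

```text
t: 14.88
eef_pos: [0.5604, 0.2714, 0.0914]
eef_rot: [0.662, 0.749, 0.001, 0.0]
ft_force: [0.4, -0.4, 0.5]
finger_gap: 0.0255
gripper_force: 0.0
```

Request:
arm_command([
  [0,[0,0,0],0],
  [0,[0,0,0],0],
  [0,[0,0,0],0],
  [0,[0,0,0],0],
])

```text
t: 15.22
eef_pos: [0.5594, 0.2714, 0.0913]
eef_rot: [0.662, 0.749, 0.0, 0.0]
ft_force: [-3.3, -0.8, 4.8]
finger_gap: 0.0108
gripper_force: 59.4
```

```bash
cat > arc.py <<'E'
# handle arc: cumulative tool x/z shift (cm) for tilt th from 0, r=.21
import numpy as np,sys
th=[float(a) for a in sys.argv[1:]]
for a,b in zip(th[:-1],th[1:]): print(a,b,"x",round(21*(np.cos(b)-np.cos(a)),2),"z",round(-21*(np.sin(b)-np.sin(a)),2))
E
python3 arc.py 0 .04 .08 .12 .16 .20 .24 .28 .32 .36 .4 .44 .48 .52 .56
python3 - <<'E'
from h import *
o=get_obs(); print(np.round(o["eef_pos"],4),o["finger_gap"],o["gripper_force"],np.round(o["ft_force"],1),np.round(o["moment"],2))
E
```

```text
0.0 0.04 x -0.02 z -0.84
0.04 0.08 x -0.05 z -0.84
0.08 0.12 x -0.08 z -0.84
0.12 0.16 x -0.12 z -0.83
0.16 0.2 x -0.15 z -0.83
0.2 0.24 x -0.18 z -0.82
0.24 0.28 x -0.22 z -0.81
0.28 0.32 x -0.25 z -0.8
0.32 0.36 x -0.28 z -0.79
0.36 0.4 x -0.31 z -0.78
0.4 0.44 x -0.34 z -0.77
0.44 0.48 x -0.37 z -0.75
0.48 0.52 x -0.4 z -0.74
0.52 0.56 x -0.43 z -0.72
[0.5594 0.2714 0.0913] 0.01079536530639142 59.36841130256653 [-3.3 -0.8  4.8] [-0.13  0.53 -0.16]
```

Request:
arm_command([
  [0,[0,0,-0.3],0],
  [0,[0,0,-0.4],0],
  [0,[-0.1,0,-0.4],0],
  [0,[0,0,-0.4],0],
  [0,[0,0,-0.3],0],
])

```text
t: 15.63
eef_pos: [0.5595, 0.2704, 0.1085]
eef_rot: [0.662, 0.749, -0.0, -0.0]
ft_force: [0.0, -1.3, -3.8]
finger_gap: 0.0107
gripper_force: 58.4
```

Request:
arm_command([
  [0,[0,0,-0.4],0],
  [0,[-0.1,0,-0.4],0],
  [0,[0,0,-0.4],0],
  [0,[-0.1,0,-0.4],0],
  [0,[0,0,0],0],
])

```text
t: 16.05
eef_pos: [0.5598, 0.2681, 0.1251]
eef_rot: [0.662, 0.749, -0.0, 0.0]
ft_force: [-1.1, -0.8, -4.2]
finger_gap: 0.0112
gripper_force: 58.6
```

```bash
cat > st.py <<'E'
from discs import *
import sys
o=get_obs(); p=np.array(o["eef_pos"]); z0=.0913
th=np.arcsin((p[2]-z0)/.21)
print("t",round(float(o["t"]),2),np.round(p,4),"th",round(th,3),"gap",round(float(o["finger_gap"]),4),"F",np.round(o["ft_force"],1),"M",np.round(o["moment"],2))
c=capture("top"); D=discs(c); print(D)
if len(sys.argv)>1:
    s=capture("scene"); t=cv2.resize(c["img"][210:300,150:370],(770,315)); u=cv2.resize(s["img"][190:290,270:500],(770,285)[:2] if 0 else (655,285)); u=cv2.copyMakeBorder(u,0,0,0,770-655,0)
    cv2.imwrite(sys.argv[1],np.vstack([t,u])[:,:,::-1])
E
python3 st.py
```

```text
t 16.05 [0.5598 0.2681 0.1251] th 0.162 gap 0.0112 F [-1.1 -0.8 -4.2] M [ 0.15  0.25 -0.22]
[(195.1, 262.7, 64), (209.7, 260.7, 78), (224.1, 259.1, 85), (238.4, 257.2, 80), (253.0, 255.7, 83), (267.3, 254.4, 84), (281.2, 253.2, 77)]
```

Request:
arm_command([
  [0,[0,0,-0.2],0],
  [0,[-0.1,0,-0.2],0],
  [0,[0,0,-0.2],0],
  [0,[-0.1,0,-0.2],0],
  [0,[0,0,0],0],
])

```text
t: 16.52
eef_pos: [0.5599, 0.2666, 0.1327]
eef_rot: [0.662, 0.749, 0.0, -0.0]
ft_force: [-0.8, -1.0, -4.0]
finger_gap: 0.011
gripper_force: 58.6
```

```bash
python3 st.py
```

```text
t 16.52 [0.5599 0.2666 0.1327] th 0.198 gap 0.011 F [-0.8 -1.  -4. ] M [ 0.47  0.28 -0.19]
[(195.1, 262.3, 65), (209.5, 260.5, 82), (224.2, 258.9, 84), (238.8, 257.2, 85), (253.2, 255.5, 82), (267.5, 254.3, 83), (281.3, 253.3, 76)]
```

Request:
arm_command([
  [0,[0,0,-0.2],0],
  [0,[0,0,-0.2],0],
  [0,[-0.1,0,-0.2],0],
  [0,[0,0,0],0],
  [0,[0,0,0],0],
])

```text
t: 16.98
eef_pos: [0.5601, 0.2653, 0.1384]
eef_rot: [0.662, 0.749, -0.0, -0.0]
ft_force: [-1.5, -2.2, -3.6]
finger_gap: 0.0109
gripper_force: 58.6
```

```bash
python3 st.py
```

```text
t 16.98 [0.5601 0.2653 0.1384] th 0.226 gap 0.0109 F [-1.5 -2.2 -3.6] M [ 0.18  0.34 -0.19]
[(195.2, 262.2, 67), (209.8, 260.5, 81), (224.2, 258.8, 85), (239.1, 257.2, 83), (253.4, 255.4, 82), (267.6, 254.3, 83), (281.3, 253.3, 74)]
```

Request:
arm_command([
  [0,[-0.1,0,-0.2],0],
  [0,[0,0,-0.2],0],
  [0,[0,0,-0.1],0],
  [0,[0,0,0],0],
  [0,[0,0,0],0],
])

```text
t: 17.45
eef_pos: [0.5602, 0.2641, 0.1433]
eef_rot: [0.662, 0.749, -0.0, 0.0]
ft_force: [-1.9, -2.5, -4.1]
finger_gap: 0.0109
gripper_force: 58.6
```

```bash
python3 st.py
```

```text
t 17.45 [0.5602 0.2641 0.1433] th 0.25 gap 0.0109 F [-1.9 -2.5 -4.1] M [-0.06  0.32 -0.15]
[(195.2, 262.2, 67), (209.8, 260.4, 80), (224.5, 258.9, 87), (239.1, 257.1, 84), (253.5, 255.3, 85), (267.7, 254.3, 85), (281.3, 253.4, 74)]
```

Request:
arm_command([
  [0,[-0.1,0,-0.2],0],
  [0,[-0.1,0,-0.2],0],
  [0,[0,0,-0.1],0],
  [0,[0,0,0],0],
  [0,[0,0,0],0],
])

```text
t: 17.92
eef_pos: [0.5604, 0.2626, 0.1484]
eef_rot: [0.662, 0.749, 0.0, -0.0]
ft_force: [-2.0, -1.2, -3.5]
finger_gap: 0.0109
gripper_force: 58.6
```

```bash
python3 st.py
```

```text
t 17.92 [0.5604 0.2626 0.1484] th 0.275 gap 0.0109 F [-2.  -1.2 -3.5] M [ 0.36  0.58 -0.23]
[(195.2, 262.1, 69), (210.0, 260.3, 80), (224.9, 258.8, 85), (239.4, 257.1, 89), (253.7, 255.2, 84), (267.9, 254.5, 85), (281.4, 253.3, 74)]
```

Request:
arm_command([
  [0,[-0.1,0,-0.2],0],
  [0,[-0.1,0,-0.2],0],
  [0,[0,0,0],0],
  [0,[0,0,0],0],
])

```text
t: 18.3
eef_pos: [0.5606, 0.2611, 0.1527]
eef_rot: [0.662, 0.749, 0.001, -0.001]
ft_force: [-3.9, 2.4, -2.7]
finger_gap: 0.0109
gripper_force: 58.9
```

```bash
python3 st.py
```

```text
t 18.3 [0.5606 0.2611 0.1527] th 0.297 gap 0.0109 F [-3.9  2.4 -2.7] M [ 0.89  0.96 -0.2 ]
[(195.4, 262.0, 68), (210.3, 260.2, 77), (224.9, 258.7, 83), (239.7, 257.0, 86), (254.0, 255.3, 85), (267.9, 254.4, 87), (281.4, 253.3, 75)]
```

Request:
arm_command([
  [0,[-0.1,0,-0.2],0],
  [0,[0,0,-0.2],0],
  [0,[0,0,0],0],
  [0,[0,0,0],0],
])

```text
t: 18.68
eef_pos: [0.5607, 0.2599, 0.1565]
eef_rot: [0.662, 0.749, 0.0, -0.0]
ft_force: [-4.3, 2.2, -2.6]
finger_gap: 0.0109
gripper_force: 58.9
```

```bash
python3 st.py
```

```text
t 18.68 [0.5607 0.2599 0.1565] th 0.316 gap 0.0109 F [-4.3  2.2 -2.6] M [ 0.9   0.94 -0.25]
[(195.7, 262.1, 64), (210.4, 260.3, 81), (225.2, 258.5, 84), (239.8, 257.0, 87), (254.1, 255.1, 86), (268.1, 254.6, 84), (281.2, 253.4, 71)]
```

Request:
arm_command([
  [0,[0,0,-0.2],0],
  [0,[0,0,-0.2],0],
  [0,[0,0,0],0],
  [0,[0,0,0],0],
])

```text
t: 19.07
eef_pos: [0.5609, 0.2586, 0.1602]
eef_rot: [0.662, 0.749, -0.001, 0.0]
ft_force: [-3.7, -2.5, -3.3]
finger_gap: 0.0111
gripper_force: 58.7
```

```bash
python3 st.py
```

```text
t 19.07 [0.5609 0.2586 0.1602] th 0.334 gap 0.0111 F [-3.7 -2.5 -3.3] M [-0.01  0.74 -0.16]
[(195.8, 262.0, 65), (210.7, 260.2, 82), (225.4, 258.4, 84), (239.8, 257.0, 87), (254.2, 255.1, 86), (268.2, 254.4, 82), (281.2, 253.4, 72)]
```

Request:
arm_command([
  [0,[-0.1,0,-0.2],0],
  [0,[0,0,-0.2],0],
  [0,[0,0,0],0],
  [0,[0,0,0],0],
])

```text
t: 19.45
eef_pos: [0.5611, 0.2572, 0.1641]
eef_rot: [0.663, 0.749, -0.001, 0.001]
ft_force: [-2.3, -4.2, -5.8]
finger_gap: 0.0109
gripper_force: 58.6
```

```bash
python3 st.py
```

```text
t 19.45 [0.5611 0.2572 0.1641] th 0.354 gap 0.0109 F [-2.3 -4.2 -5.8] M [-0.39  0.66 -0.18]
[(196.0, 262.0, 64), (210.7, 260.0, 83), (225.7, 258.4, 88), (240.2, 257.0, 85), (254.3, 255.0, 85), (274.3, 254.0, 156)]
```

Request:
arm_command([
  [0,[-0.1,0,-0.2],0],
  [0,[-0.1,0,-0.2],0],
  [0,[0,0,0],0],
  [0,[0,0,0],0],
])

```text
t: 19.83
eef_pos: [0.5613, 0.2556, 0.1684]
eef_rot: [0.663, 0.749, -0.001, 0.0]
ft_force: [-3.0, -4.2, -5.5]
finger_gap: 0.0108
gripper_force: 58.7
```

```bash
python3 st.py
```

```text
t 19.83 [0.5613 0.2556 0.1684] th 0.376 gap 0.0108 F [-3.  -4.2 -5.5] M [-0.37  0.74 -0.15]
[(196.2, 262.0, 59), (211.1, 259.9, 81), (225.8, 258.3, 85), (240.5, 256.8, 92), (254.7, 255.1, 83), (268.2, 254.3, 82), (283.9, 253.2, 71)]
```

Request:
arm_command([
  [0,[-0.1,0,-0.2],0],
  [0,[0,0,-0.2],0],
  [0,[0,0,0],0],
  [0,[0,0,0],0],
])

```text
t: 20.22
eef_pos: [0.5614, 0.254, 0.1723]
eef_rot: [0.663, 0.749, -0.001, 0.001]
ft_force: [-4.0, -6.2, -6.2]
finger_gap: 0.0109
gripper_force: 58.7
```

```bash
python3 st.py
```

```text
t 20.22 [0.5614 0.254  0.1723] th 0.396 gap 0.0109 F [-4.  -6.2 -6.2] M [-0.79  0.61 -0.13]
[(196.6, 261.7, 69), (211.4, 259.9, 82), (226.1, 258.2, 88), (240.6, 256.8, 90), (254.7, 255.0, 85), (268.5, 254.4, 80), (302.2, 253.3, 56)]
```

Request:
arm_command([
  [0,[-0.1,0,-0.2],0],
  [0,[-0.1,0,-0.2],0],
  [0,[0,0,0],0],
  [0,[0,0,0],0],
  [0,[0,0,0],0],
])

```text
t: 20.68
eef_pos: [0.5617, 0.2523, 0.1763]
eef_rot: [0.663, 0.749, -0.001, 0.001]
ft_force: [-3.3, -5.6, -6.0]
finger_gap: 0.011
gripper_force: 58.8
```

```bash
python3 st.py pics/p6.png
```

```text
t 20.68 [0.5617 0.2523 0.1763] th 0.417 gap 0.011 F [-3.3 -5.6 -6. ] M [-0.62  0.62 -0.19]
[(196.7, 261.7, 65), (211.7, 259.7, 81), (226.4, 258.3, 85), (241.0, 256.8, 91), (254.9, 254.9, 84), (272.3, 254.0, 81), (302.1, 253.2, 55)]
```

View pics/p6.png

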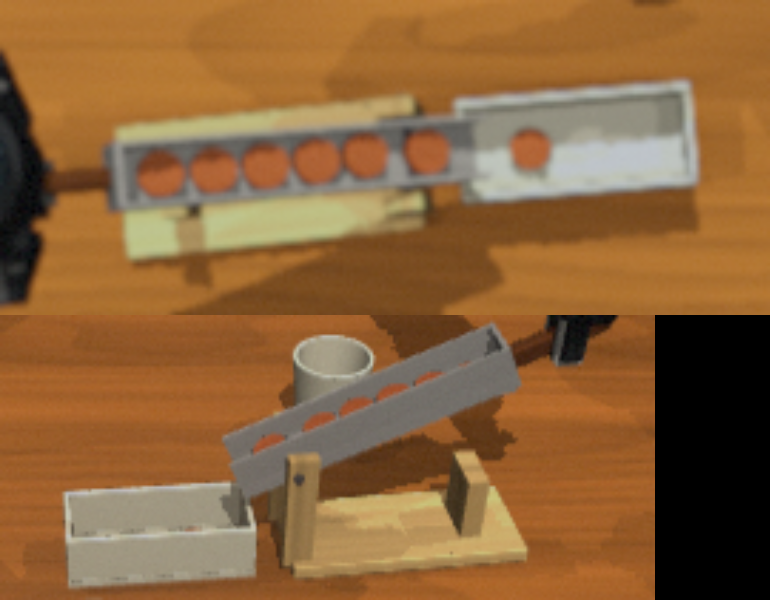

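Request:
arm_command([
  [0,[0,0,0],0],
  [0,[0,0,0],0],
  [0,[-0.1,0,-0.2],0],
  [0,[0,0,0],0],
  [0,[0,0,0],0],
])

```text
t: 21.2
eef_pos: [0.5617, 0.2514, 0.1784]
eef_rot: [0.663, 0.749, -0.001, 0.0]
ft_force: [-2.6, -5.5, -5.7]
finger_gap: 0.0112
gripper_force: 58.9
```

```bash
python3 st.py
```

```text
t 21.2 [0.5617 0.2514 0.1784] th 0.428 gap 0.0112 F [-2.6 -5.5 -5.7] M [-0.55  0.74 -0.17]
[(196.9, 261.5, 68), (211.8, 259.7, 79), (226.6, 258.2, 85), (241.1, 256.8, 86), (255.0, 254.9, 82), (305.5, 252.7, 108)]
```

Request:
arm_command([
  [0,[-0.1,0,-0.2],0],
  [0,[0,0,0],0],
  [0,[0,0,0],0],
  [0,[0,0,0],0],
  [0,[0,0,0],0],
])

```text
t: 21.67
eef_pos: [0.5618, 0.2505, 0.1804]
eef_rot: [0.663, 0.749, -0.001, 0.0]
ft_force: [-3.6, -6.1, -6.1]
finger_gap: 0.011
gripper_force: 58.9
```

```bash
python3 st.py
```

```text
t 21.67 [0.5618 0.2505 0.1804] th 0.438 gap 0.011 F [-3.6 -6.1 -6.1] M [-0.55  0.71 -0.21]
[(197.0, 261.6, 65), (212.0, 259.6, 82), (226.7, 258.1, 88), (241.3, 256.7, 88), (255.1, 255.0, 83), (301.9, 253.2, 58), (322.4, 251.7, 58)]
```

Request:
arm_command([
  [0,[-0.1,0,-0.2],0],
  [0,[0,0,0],0],
  [0,[0,0,0],0],
  [0,[0,0,0],0],
  [0,[0,0,0],0],
])

```text
t: 22.13
eef_pos: [0.5619, 0.2496, 0.1822]
eef_rot: [0.663, 0.749, -0.001, 0.0]
ft_force: [-2.5, -4.9, -7.0]
finger_gap: 0.0113
gripper_force: 58.9
```

```bash
python3 st.py
```

```text
t 22.13 [0.5619 0.2496 0.1822] th 0.448 gap 0.0113 F [-2.5 -4.9 -7. ] M [-0.42  0.68 -0.16]
[(197.2, 261.5, 63), (212.3, 259.5, 83), (226.9, 258.1, 87), (241.4, 256.7, 87), (256.4, 254.8, 85), (301.9, 253.3, 60), (322.4, 251.7, 58)]
```

Request:
arm_command([
  [0,[-0.1,0,-0.2],0],
  [0,[0,0,0],0],
  [0,[0,0,0],0],
  [0,[0,0,0],0],
  [0,[0,0,0],0],
])

```text
t: 22.6
eef_pos: [0.5621, 0.2486, 0.1844]
eef_rot: [0.663, 0.749, -0.001, 0.0]
ft_force: [-2.1, -5.4, -5.7]
finger_gap: 0.011
gripper_force: 59.0
```

```bash
python3 st.py
```

```text
t 22.6 [0.5621 0.2486 0.1844] th 0.459 gap 0.011 F [-2.1 -5.4 -5.7] M [-0.56  0.74 -0.17]
[(197.6, 261.6, 58), (212.4, 259.6, 81), (227.1, 258.0, 92), (241.4, 256.6, 87), (264.5, 254.4, 80), (302.0, 253.3, 57), (322.4, 251.7, 58)]
```

Disc 3 is sliding; hold the tilt.

Request:
arm_command([
  [0,[0,0,0],0],
  [0,[0,0,0],0],
  [0,[0,0,0],0],
  [0,[0,0,0],0],
  [0,[0,0,0],0],
])

```text
t: 23.07
eef_pos: [0.5621, 0.2486, 0.1844]
eef_rot: [0.663, 0.749, -0.001, 0.0]
ft_force: [-3.4, -4.8, -5.7]
finger_gap: 0.0113
gripper_force: 59.0
```

Request:
arm_command([
  [0,[0,0,0],0],
  [0,[0,0,0],0],
  [0,[0,0,0],0],
  [0,[0,0,0],0],
  [0,[0,0,0],0],
])

```text
t: 23.48
eef_pos: [0.5621, 0.2486, 0.1844]
eef_rot: [0.663, 0.749, -0.001, 0.0]
ft_force: [-3.0, -5.7, -6.5]
finger_gap: 0.011
gripper_force: 59.0
```

```bash
python3 st.py pics/p7.png
```

```text
t 23.48 [0.5621 0.2486 0.1844] th 0.459 gap 0.011 F [-3.  -5.7 -6.5] M [-0.59  0.7  -0.21]
[(197.5, 261.6, 59), (212.5, 259.6, 81), (227.2, 258.1, 90), (241.4, 256.7, 86), (312.1, 252.1, 200)]
```

View pics/p7.png

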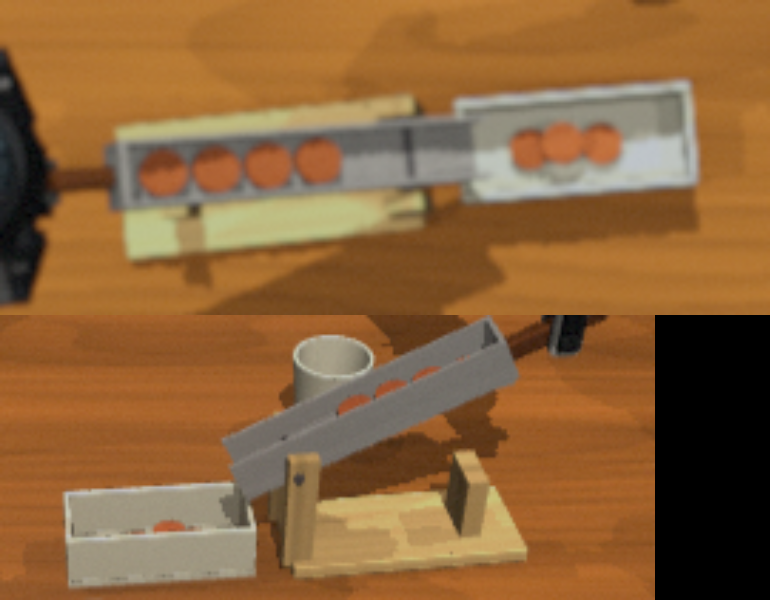

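Request:
arm_command([
  [0,[0.2,0,0.5],0],
  [0,[0.2,0,0.5],0],
  [0,[0.2,0,0.5],0],
  [0,[0.2,0,0.5],0],
  [0,[0.2,0,0.5],0],
])

```text
t: 24.0
eef_pos: [0.5609, 0.2592, 0.1605]
eef_rot: [0.662, 0.749, -0.0, 0.001]
ft_force: [-5.1, -3.2, -0.2]
finger_gap: 0.0108
gripper_force: 59.0
```

Request:
arm_command([
  [0,[0.2,0,0.5],0],
  [0,[0.2,0,0.5],0],
  [0,[0.1,0,0.5],0],
  [0,[0.1,0,0.5],0],
  [0,[0.1,0,0.5],0],
])

```text
t: 24.42
eef_pos: [0.56, 0.2668, 0.1356]
eef_rot: [0.662, 0.749, 0.0, 0.0]
ft_force: [-6.6, -0.8, 1.1]
finger_gap: 0.0109
gripper_force: 58.6
```

Request:
arm_command([
  [0,[0.1,0,0.5],0],
  [0,[0.1,0,0.5],0],
  [0,[0.1,0,0.5],0],
  [0,[0.1,0,0.5],0],
  [0,[0,0,0.5],0],
])

```text
t: 24.83
eef_pos: [0.5595, 0.2712, 0.1106]
eef_rot: [0.662, 0.75, 0.001, -0.0]
ft_force: [-6.3, 0.9, 0.6]
finger_gap: 0.0107
gripper_force: 58.4
```

Request:
arm_command([
  [0,[0.1,0,0.5],0],
  [0,[0,0,0.5],0],
  [0,[0,0,0.4],0],
  [0,[0,0,0.3],0],
  [0,[0,0,0],0],
])

```text
t: 25.25
eef_pos: [0.5593, 0.2724, 0.0932]
eef_rot: [0.662, 0.75, 0.001, -0.0]
ft_force: [-6.3, 0.7, 1.2]
finger_gap: 0.0111
gripper_force: 58.5
```

```bash
python3 st.py
```

```text
t 25.25 [0.5593 0.2724 0.0932] th 0.009 gap 0.0111 F [-6.3  0.7  1.2] M [-0.36  1.14 -0.2 ]
[(196.6, 263.1, 62), (209.8, 261.1, 77), (223.7, 259.3, 83), (237.9, 257.8, 85), (312.0, 252.1, 195)]
```

Request:
arm_command([
  [0,[0,0,0.1],0],
  [0,[0,0,0.1],0],
  [0,[0,0,0],0],
  [100,[0,0,0],0],
  [100,[0,0,0],0],
])

```text
t: 25.72
eef_pos: [0.5624, 0.2727, 0.0926]
eef_rot: [0.662, 0.749, 0.003, 0.002]
ft_force: [-0.4, 0.4, 1.1]
finger_gap: 0.0343
gripper_force: 0.0
```

Request:
arm_command([
  [100,[0,0,0],0],
  [100,[0,0,0],0],
  [100,[0,0,0],0],
  [100,[0,0,0],0],
  [100,[0,0,0],0],
])

```text
t: 26.13
eef_pos: [0.5598, 0.2714, 0.0904]
eef_rot: [0.662, 0.749, 0.0, 0.0]
ft_force: [0.7, 0.1, -0.5]
finger_gap: 0.0853
gripper_force: 0.0
```

Request:
arm_command([
  [100,[0,0,-1.3],0],
  [100,[0,0,-1.8],0],
  [100,[0,0,-1.8],0],
  [100,[0,0,-1.8],0],
  [100,[0,0,0],0],
])

```text
t: 26.55
eef_pos: [0.5618, 0.2722, 0.1613]
eef_rot: [0.662, 0.749, 0.003, 0.002]
ft_force: [1.1, 0.2, 0.7]
finger_gap: 0.0855
gripper_force: 0.0
```

```bash
python3 st.py; python3 plan.py 100 .5954 -.0517 .16 .123 10
```

```text
t 26.55 [0.5618 0.2722 0.1613] th 0.34 gap 0.0855 F [1.1 0.2 0.7] M [-0.03 -0.05  0.02]
[(196.3, 262.4, 79), (210.0, 261.4, 79), (223.8, 259.4, 83), (238.0, 257.7, 83), (312.2, 252.1, 196)]
now [0.5612 0.272  0.1594] 0.123 gap 0.0855 t 26.6 F [ 0.2 -0.4 -0.6]
[[100.0, [-3.3, -0.1, -0.0], -0.0], [100.0, [-3.2, -0.0, -0.0], -0.0], [100.0, [-3.3, -0.1, -0.0], -0.0], [100.0, [-3.2, -0.0, -0.0], -0.0], [100.0, [-3.3, -0.1, -0.0], -0.0]]
[[100.0, [-3.2, -0.0, -0.0], -0.0], [100.0, [-3.3, -0.1, -0.0], -0.0], [100.0, [-3.2, -0.1, -0.0], -0.0], [100.0, [-3.3, -0.0, -0.0], -0.0], [100.0, [-3.2, -0.1, -0.1], -0.0]]
```

Request:
arm_command([
  [100,[-3.2,0,0],0],
  [100,[-3.2,-0.1,0],0],
  [100,[-3.3,0,0],0],
  [100,[-3.3,-0.1,0],0],
  [100,[-3.3,0,0],0],
])

```text
t: 27.02
eef_pos: [0.5766, 0.1079, 0.1558]
eef_rot: [0.662, 0.749, -0.001, -0.001]
ft_force: [0.4, -0.9, -0.2]
finger_gap: 0.0852
gripper_force: 0.0
```

Request:
arm_command([
  [100,[-3.3,-0.1,0],0],
  [100,[-3.3,0,0],0],
  [100,[-3.3,-0.1,0],0],
  [100,[-3.2,0,0],0],
  [100,[-3.1,0,0],0],
])

```text
t: 27.43
eef_pos: [0.5946, -0.0533, 0.1558]
eef_rot: [0.662, 0.749, -0.0, -0.001]
ft_force: [0.8, 0.2, 0.0]
finger_gap: 0.0855
gripper_force: 0.0
```

Request:
arm_command([
  [100,[0,0,0],0],
  [100,[0,0,0],0],
  [100,[0,0,2.5],0],
  [100,[0,0,2.5],0],
  [100,[0,0,0],0],
])

```text
t: 27.85
eef_pos: [0.5913, -0.0497, 0.1018]
eef_rot: [0.662, 0.75, -0.002, -0.004]
ft_force: [-0.8, 0.8, -0.4]
finger_gap: 0.0856
gripper_force: 0.0
```

```bash
python3 plan.py 100 .5954 -.0517 .024 .123 5
```

```text
now [ 0.5913 -0.0497  0.1018] 0.124 gap 0.0856 t 27.85 F [-0.8  0.8 -0.4]
[[100.0, [-0.0, 0.1, 1.6], 0.0], [100.0, [-0.1, 0.1, 1.5], 0.0], [100.0, [-0.0, 0.0, 1.6], 0.0], [100.0, [-0.1, 0.1, 1.5], 0.0], [100.0, [-0.0, 0.1, 1.6], 0.0]]
```

Request:
arm_command([
  [100,[0,0,2.0],0],
  [100,[0,0,2.0],0],
  [100,[0,0,2.0],0],
  [100,[0,0,1.5],0],
  [100,[0,0,0.6],0],
])

```text
t: 28.27
eef_pos: [0.5935, -0.0502, 0.0244]
eef_rot: [0.662, 0.75, -0.001, -0.002]
ft_force: [-0.8, -0.0, -0.5]
finger_gap: 0.0854
gripper_force: 0.0
```

Request:
arm_command([
  [100,[0,0,0],0],
  [40,[0,0,0],0],
  [40,[0,0,0],0],
  [40,[0,0,0],0],
  [40,[0,0,0],0],
])

```text
t: 28.68
eef_pos: [0.5968, -0.0517, 0.0282]
eef_rot: [0.662, 0.749, 0.001, 0.001]
ft_force: [-0.9, 0.4, 6.9]
finger_gap: 0.0593
gripper_force: 65.4
```

Request:
arm_command([
  [40,[0,0,0],0],
  [40,[0,0,0],0],
])

```text
t: 28.85
eef_pos: [0.5968, -0.0517, 0.0282]
eef_rot: [0.662, 0.749, 0.001, 0.001]
ft_force: [-1.1, 1.1, 6.5]
finger_gap: 0.0592
gripper_force: 65.4
```

```bash
python3 plan.py 40 .5954 -.0517 .04 .123 3 .606 -.112 .04 .123 4 .606 -.112 .12 .123 4 .476 -.392 .12 -.02 14
```

```text
now [ 0.5968 -0.0517  0.0282] 0.123 gap 0.0592 t 28.85 F [-1.1  1.1  6.5]
[[40.0, [0.0, -0.0, -0.4], 0.0], [40.0, [0.0, -0.1, -0.4], 0.0], [40.0, [0.0, -0.0, -0.4], 0.0], [40.0, [-1.5, 0.1, 0.0], 0.0], [40.0, [-1.6, 0.0, 0.0], 0.0]]
[[40.0, [-1.5, 0.1, 0.0], 0.0], [40.0, [-1.5, 0.1, 0.0], 0.0], [40.0, [-0.0, -0.0, -2.0], 0.0], [40.0, [-0.0, -0.0, -2.0], 0.0], [40.0, [-0.0, -0.0, -2.0], 0.0]]
[[40.0, [-0.0, -0.0, -2.0], 0.0], [40.0, [-1.9, -1.2, 0.0], 0.01], [40.0, [-1.9, -1.1, 0.0], 0.01], [40.0, [-1.8, -1.2, 0.0], 0.01], [40.0, [-2.0, -1.1, 0.0], 0.01]]
[[40.0, [-1.9, -1.1, 0.0], 0.01], [40.0, [-1.9, -1.0, 0.0], 0.01], [40.0, [-1.9, -1.1, 0.0], 0.01], [40.0, [-2.0, -1.0, 0.0], 0.01], [40.0, [-1.9, -1.0, 0.0], 0.01]]
[[40.0, [-2.0, -1.0, 0.0], 0.01], [40.0, [-2.0, -1.0, 0.0], 0.01], [40.0, [-2.0, -1.0, 0.0], 0.01], [40.0, [-2.0, -0.9, 0.0], 0.01], [40.0, [-2.0, -0.9, 0.0], 0.01]]
```

Request:
arm_command([
  [40,[0,0,-0.4],0],
  [40,[0,0,-0.4],0],
  [40,[0,0,-0.2],0],
  [40,[-0.5,0,0],0],
  [40,[-1.0,0,0],0],
])

```text
t: 29.27
eef_pos: [0.597, -0.0661, 0.0362]
eef_rot: [0.662, 0.75, -0.0, -0.0]
ft_force: [0.2, -0.4, -3.6]
finger_gap: 0.0597
gripper_force: 64.6
```

Request:
arm_command([
  [40,[-1.5,0.1,0],0],
  [40,[-1.5,0,0],0],
  [40,[-1.5,0.1,-0.5],0],
  [40,[-1.5,0,-1.0],0],
  [40,[-1.5,0,-1.5],0],
])

```text
t: 29.68
eef_pos: [0.6074, -0.1428, 0.0653]
eef_rot: [0.663, 0.749, -0.001, -0.001]
ft_force: [-0.4, -0.2, -3.2]
finger_gap: 0.0591
gripper_force: 64.7
```

Request:
arm_command([
  [40,[-1.5,0,-1.5],0],
  [40,[-1.5,-0.2,-1.5],0],
  [40,[-1.5,-0.5,-1.5],0],
  [40,[-1.5,-0.8,-0.8],0.01],
  [40,[-1.5,-1.0,-0.2],0.01],
])

```text
t: 30.1
eef_pos: [0.5942, -0.2215, 0.1239]
eef_rot: [0.67, 0.742, 0.001, 0.002]
ft_force: [-0.1, 0.1, -2.7]
finger_gap: 0.0594
gripper_force: 64.8
```

```bash
python3 plan.py 40 .478 -.3925 .12 -.0 12
```

```text
now [ 0.5942 -0.2215  0.1239] 0.101 gap 0.0594 t 30.1 F [-0.1  0.1 -2.7]
[[40.0, [-1.3, -1.1, 0.0], 0.01], [40.0, [-1.4, -1.1, 0.1], 0.01], [40.0, [-1.3, -1.1, -0.0], 0.01], [40.0, [-1.3, -1.0, 0.0], 0.0], [40.0, [-1.4, -1.1, 0.1], 0.01]]
[[40.0, [-1.4, -1.1, -0.0], 0.01], [40.0, [-1.3, -1.0, 0.0], 0.01], [40.0, [-1.4, -1.0, 0.1], 0.01], [40.0, [-1.4, -1.0, -0.0], 0.01], [40.0, [-1.4, -1.0, 0.0], 0.0]]
[[40.0, [-1.4, -1.0, 0.1], 0.01], [40.0, [-1.4, -1.0, -0.0], 0.01]]
```

Request:
arm_command([
  [40,[-1.5,-1.1,0],0.01],
  [40,[-1.5,-1.1,0],0.01],
  [40,[-1.5,-1.1,0],0.01],
  [40,[-1.5,-1.1,0],0.01],
  [40,[-1.5,-1.1,0],0.01],
])

```text
t: 30.52
eef_pos: [0.5432, -0.3, 0.1216]
eef_rot: [0.689, 0.725, -0.0, 0.0]
ft_force: [-0.2, 0.7, -3.7]
finger_gap: 0.0593
gripper_force: 64.8
```

Request:
arm_command([
  [40,[-1.5,-1.1,0],0.01],
  [40,[-1.5,-1.1,0],0.01],
  [40,[-1.4,-1.1,0],0.01],
  [40,[-1.4,-1.0,0],0.01],
  [40,[-1.2,-1.0,0],0],
])

```text
t: 30.93
eef_pos: [0.4923, -0.372, 0.1215]
eef_rot: [0.703, 0.711, -0.0, 0.0]
ft_force: [0.0, -0.1, -2.7]
finger_gap: 0.0592
gripper_force: 64.7
```

Request:
arm_command([
  [40,[-0.8,-0.7,0],0.01],
  [40,[-0.5,-0.4,0],0],
  [40,[0,0,0],0],
  [40,[0,0,0],0],
])

```text
t: 31.27
eef_pos: [0.4826, -0.3825, 0.1213]
eef_rot: [0.706, 0.708, 0.0, -0.0]
ft_force: [-0.1, -0.6, -2.9]
finger_gap: 0.0593
gripper_force: 64.7
```

```bash
python3 plan.py 40 .478 -.3925 .076 0 5
python3 - <<'E'
from h import *
for n in("top","scene"):
    c=capture(n); cv2.imwrite(f"pics/f_{n}.png",c["img"][:,:,::-1])
E
```

```text
now [ 0.4826 -0.3825  0.1213] 0.002 gap 0.0593 t 31.27 F [-0.1 -0.6 -2.9]
[[40.0, [-0.2, -0.1, 0.9], 0.0], [40.0, [-0.2, -0.1, 0.9], 0.0], [40.0, [-0.2, -0.1, 0.9], 0.0], [40.0, [-0.2, -0.1, 0.9], 0.0], [40.0, [-0.2, -0.1, 0.9], 0.0]]
```

Lower to just above contact, then finish gently.

Request:
arm_command([
  [40,[-0.2,-0.1,0.9],0],
  [40,[-0.2,-0.1,0.9],0],
  [40,[-0.2,-0.1,0.9],0],
  [40,[-0.2,-0.1,0.9],0],
  [40,[-0.2,-0.1,0.7],0],
])

```text
t: 31.78
eef_pos: [0.477, -0.3917, 0.0763]
eef_rot: [0.706, 0.708, 0.0, -0.001]
ft_force: [0.1, -0.5, -3.3]
finger_gap: 0.0594
gripper_force: 64.8
```

Request:
arm_command([
  [40,[0,0,0.1],0],
  [40,[0,0,0.1],0],
  [40,[0,0,0.1],0],
  [40,[0,0,0],0],
])

```text
t: 32.12
eef_pos: [0.4779, -0.3925, 0.0755]
eef_rot: [0.706, 0.708, 0.0, 0.0]
ft_force: [-0.1, -0.2, -2.9]
finger_gap: 0.0593
gripper_force: 64.8
```

```bash
python3 plan.py 40 .478 -.3925 .073 0 1
python3 - <<'E'
from h import *
a=capture("top")["img"][250:370,400:540]; b=capture("scene")["img"][190:290,120:290]
cv2.imwrite("pics/p8.png",np.hstack([cv2.resize(a,(420,360)),cv2.resize(b,(380,360))])[:,:,::-1])
E
```

```text
now [ 0.4779 -0.3925  0.0755] 0.003 gap 0.0593 t 32.12 F [-0.1 -0.2 -2.9]
[[40.0, [-0.0, 0.0, 0.2], 0.0]]
```

View pics/p8.png

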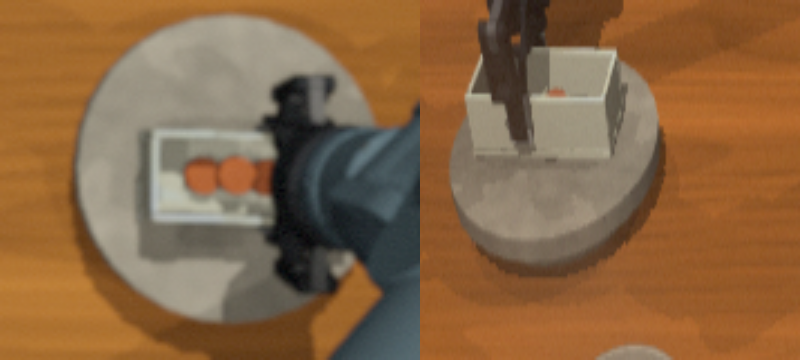

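Request:
arm_command([
  [40,[0.3,0.1,0],0],
  [40,[0.3,0.1,0],0],
  [40,[0,0,0.1],0],
  [40,[0,0,0.1],0],
  [40,[0,0,0],0],
])

```text
t: 32.63
eef_pos: [0.4798, -0.3861, 0.0733]
eef_rot: [0.706, 0.708, 0.0, -0.0]
ft_force: [0.4, -0.4, -3.2]
finger_gap: 0.0594
gripper_force: 64.9
```

Request:
arm_command([
  [40,[0,0,0.1],0],
  [40,[0,0,0],0],
])

```text
t: 32.8
eef_pos: [0.4798, -0.3861, 0.0732]
eef_rot: [0.706, 0.708, 0.0, 0.0]
ft_force: [-1.7, 2.4, 4.6]
finger_gap: 0.0593
gripper_force: 65.2
```

Contact. Release, rise, check.

Request:
arm_command([
  [100,[0,0,0],0],
  [100,[0,0,0],0],
  [100,[0,0,0],0],
  [100,[0,0,0],0],
  [100,[0,0,0],0],
])

```text
t: 33.22
eef_pos: [0.4797, -0.3864, 0.0722]
eef_rot: [0.706, 0.708, 0.0, 0.0]
ft_force: [-0.8, 0.5, 0.2]
finger_gap: 0.0857
gripper_force: 0.0
```

Request:
arm_command([
  [100,[0,0,0],0],
  [100,[0,0,-1.5],0],
  [100,[0,0,-3],0],
  [100,[0,0,-4],0],
  [100,[0,0,-4],0],
])

```text
t: 33.63
eef_pos: [0.4788, -0.3855, 0.1975]
eef_rot: [0.706, 0.708, 0.0, -0.002]
ft_force: [0.6, -0.7, -0.5]
finger_gap: 0.0857
gripper_force: 0.0
```

Request:
arm_command([
  [100,[-3,-2,0],0],
  [100,[-3,-2,0],0],
  [100,[-2,-2,0],0],
  [100,[0,0,0],0],
  [100,[0,0,0],0],
])

```text
t: 34.05
eef_pos: [0.4189, -0.4675, 0.1971]
eef_rot: [0.707, 0.707, 0.0, -0.0]
ft_force: [0.8, 0.2, 0.6]
finger_gap: 0.085
gripper_force: 0.0
```

```bash
python3 st.py
python3 - <<'E'
from fit import *
s=capture("scene"); t=capture("top")
d2=lambda p:[boxpts(-.03,.03,-.07,.07,.045,.09)]
m=silhouettes("scene","dish")[0]; print(m["p"],fit([s],[m["region"]],d2,[.48,-.367,0]))
for n in("beaker","jar","bowl"): print(n,np.round(look_for("scene",n)[0]["box"]))
im=np.vstack([cv2.resize(t["img"][190:370,130:550],(800,343)),cv2.resize(s["img"][180:300,120:500],(800,253))])
cv2.imwrite("pics/p9.png",im[:,:,::-1])
E
```

```text
t 34.05 [ 0.4189 -0.4675  0.1971] th 0.528 gap 0.085 F [0.8 0.2 0.6] M [-0.02  0.   -0.01]
[(196.3, 262.4, 79), (209.9, 261.1, 85), (223.9, 259.4, 84), (237.9, 257.9, 89)]
0.63 (array([ 0.47699496, -0.37117881, -0.00442046]), np.float64(0.9490629505045651))
beaker [385. 210.  27.  30.]
jar [303. 317.  42.  55.]
bowl [210. 309.  59.  49.]
```

View pics/p9.png

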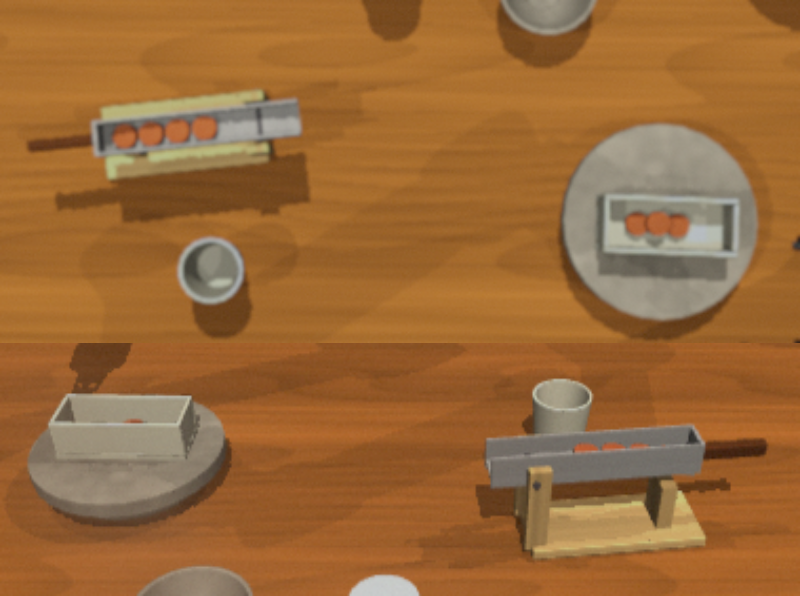

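The dish is near the middle of the bat with three discs in it (crop pixels 640–680, 225). The other four are in the level bin (120–205, 130), and the bystanders have not moved.

```bash
python3 -c "
from workcell import *
print(sign_off())"
```

```text
the job is handed in; nothing more can be done
None
```

The job is handed in (the judge's verdict was not returned). My last images show the dish upright within a few millimetres of the bat's centre with three discs in it, the other four in the level bin, and the beaker, jar and bowl where they stood.

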